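Stamp the banded blanks

ROBOT

A 6-joint arm with a two-finger parallel gripper is mounted at the origin on the work surface. World frame = base frame: x ahead of the robot, y to its left, z up, the work surface at z = 0. Lengths are in m, angles in degrees, forces in N, time in s.
With the tool pointing down it reaches from about 0.35 to 0.875 m from the base axis. Payload 4.2 kg.
Tool frame: the origin (TCP) lies midway between the tips of the shut fingers; the grasp point (between the pads) lies 19 mm behind it; z points along the fingers, y is the line along which they close (so a half turn about z gives the same grasp; the last joint's range is limited). The gripper opens to 87 mm and grips with 3 to 60 N. Pads are 19 mm wide; open, the fingers measure 117 mm over their backs; the gripper's body (75 mm by 190 mm) begins 51 mm behind the grasp point.
Start: joints at [88.499, 22.042, 0.453, 0, -68.411, -14.817], TCP at [0.176, 0.6, 0.223] pointing down, gripper open.
Joint ranges: [-179.83, 179.83], [-69.29, 118.12], [-61.27, 80.66], [-181.25, 117.63], [-171.15, -9.14], [-177.46, 177.46]. Speed limits (degrees/s): [159.86, 159.86, 180, 180, 180, 180].

INTERFACE

Orientations are given as a 3x3 rotation matrix whose columns are the frame's x, y, z axes.
In Python, from station import sense, capture, finish_job, silhouettes, landmark_of gives the robot as it stands.
- The arm moves only by the tool step_arm, never from a script. Its arguments are lists of equal length, an entry for each row: "linear": the shift along the tool's x, y, z in mm, a list of three; "delta_rot": the turn, a rotation vector about the tool's x, y, z in rad, a list of three; "grip": the finger opening in mm, from 0 to 87. A call has 1 to 10 rows; each row shifts and turns the commanded pose from where the row before left it, along the tool's axes as they then stand; what a row does not reach is not made up. A row lasts 1/8 s, in which the tool goes at most 62.5 mm and 10.7 degrees, less where a joint would pass 70% of its speed; a pose out of reach is approached as far as the arm can. A call with a gripper value outside its range is refused whole. The fingers move at their own pace and stop on an object; the grip force is fixed at half the most. Time passes only in rows, so rows that do not move let the fingers close. It gives the time, the measured TCP pose, the force, the opening and the grip force at its end, in the units of the state.
- sense(): the state, without advancing time (a new reading comes with each control period).
- capture(name): name is "scene" or "top" or "wrist"; returns a dict with "img" (384x512x3 uint8, red, green, blue), "fx", "fy", "cx", "cy" (pixels), "world_to_cam" (4x4, takes a point from world to camera coordinates); the wrist camera has in their place "mount" (4x4, takes a point from camera to tool coordinates, whose origin is the TCP and whose axes are the flange's). Camera axes: x right, y up, looking along -z (the intrinsics and any distortion apply to the point x, -y, -z); pixel columns grow to the right and rows downward; lengths in m; the calibration is good to about 2 mm. A picture is of the moment at which its call begins: read the wrist's pose just before it. There is no depth.
- finish_job(): hands the job in; it is judged then, once.
Trained networks look in the newest picture that a camera, given by its name, has taken for a name from the list of things; names that differ only in an ending like _2 or _b are one class to them, and where a whole thing is asked for, a point or a joint stands for the part that bears it (a point fixed in the world has none). Each returns a list of dicts, best first, with "score" (0 to 1); they miss things now and then, are a little off and sometimes report something else, mostly with a low value. They report only what shows in the picture. A call takes as long as a camera call. They do not tell look-alikes from the thing itself.
- silhouettes(camera, label): "mask" (384x512 bool, what is visible of it) and "point" ([column, row] in pixels, amid what is visible of it).
- landmark_of(camera, label): "point" ([column, row] in pixels: a listed point, or the origin of a listed thing).
The state is a dict: "time_s": time; "joints": joint angles; "joint_velocities": joint speeds; "effort": joint torques, N m; "tcp_pos": TCP position; "ee_rot": TCP orientation; "wrist_force": force on the tool from outside, world axes, zero at the start; "moment": the same for the moment, N m; "gripper_width": opening from 0.0 (shut) to 1.0 (fully open); "gripper_force": force on a finger pad.
Only numpy, scipy, OpenCV 4.12 (cv2) and the standard library are available. Lean on these libraries where they do the work, as an engineer would, in place of code of your own. Each camera call takes 0.05 s, during which the arm holds its last target. There are 200 camera calls.

TASK

The stamp's number head steps on by one at every stroke, so stamp the aluminium blanks from the blue tray in the order red, yellow, blue (one colour may be missing today; the brass plate stays in its pocket): take each out of its flush pocket (press its near end down and it tips up), lay it flat and square in the marked place on the bed, and press the treadle right down to its stop and hold it there a moment. Let the treadle come up, put the stamped blank in the orange tray, and finish with all blanks lying flat side by side on that tray's floor, and the bystanders left alone.

Things in the scene. Friction and masses are not known exactly. Their poses are not given: they have to be found in the camera images.
- tray: Fixed blue tray, 123 (x) x 268 (y) x 46 mm high, with 4 open pockets side by side, 62 mm apart along its y (at y -93, -31, 31, 93 mm). Origin: centre of its underside; x along the pockets, +x away from the robot, z up. A pocket is 107 (x) x 43 mm (y). A 10 mm plate lies in it flush with the tray's top (sides not grippable), 1 to 1.5 mm clear of the walls, 6 mm clear at its near end.
- ledge_edge (a point): Middle of the edge in the pockets' floor where level ledge meets ramp: tray x -0.5 mm, 36 mm above the table. From here to the far wall (+53.5 mm) the floor is level, 10 mm below the tray's top; from here to the near wall (-53.5 mm) it is a slick ramp falling 30 degrees towards the robot. A flush plate lies on the ledge, its near half free over the ramp, its centre 3 mm beyond the edge.
- tray_top (a point): Centre of the tray at the height of its top, 46 mm. Pressing a plate's near end (about 10 mm from its end) down some 22 mm with a light force tips it on to the ramp; it slides to the near wall and stays there tilted 30 degrees when let go. Its far end then stands out of the tray (bottom edge about 12 mm, top edge 20 mm above the tray's top): the far 22 mm of both sides can be gripped.
- red_blank_mid (a point): Centre of the aluminium blank with a red band round its middle: a plate 100 x 40 x 10 mm (x, y, z of its frame; the red band covers the middle 34 mm of its length), about 0.12 kg. Starts flush in one of the tray's pockets, its x along the tray's x. None (absent) in some starts.
- yellow_blank_mid (a point): Centre of the aluminium blank with a yellow band round its middle: a plate 100 x 40 x 10 mm (x, y, z of its frame; the yellow band covers the middle 34 mm of its length), about 0.12 kg. Starts flush in one of the tray's pockets, its x along the tray's x. None (absent) in some starts.
- blue_blank_mid (a point): Centre of the aluminium blank with a blue band round its middle: a plate 100 x 40 x 10 mm (x, y, z of its frame; the blue band covers the middle 34 mm of its length), about 0.12 kg. Starts flush in one of the tray's pockets, its x along the tray's x. None (absent) in some starts.
- brass_plate_mid (a point): Centre of a plain brass plate 100 x 40 x 10 mm (x, y, z), 0.3 kg, flush in another of the tray's pockets. It stays there.
- bed (a point): Centre of the stamp's bed on its level top, 30 mm above the table; x points away from the robot to the head's hinge, z up. The blank's place is a dark 106 x 46 mm rectangle, white-bordered, painted flat on the green base (230 x 200 x 30 mm; it goes on 55 mm to +y, 80 mm to -x of this point). A blank lies here flat, its x along this x, either way round.
- pad (a point): Centre of the head's striking face. The head is a grey arm 145 x 34 mm, hinged 120 mm beyond the bed's centre, 62 mm up. At rest it stands almost upright, top 205 mm above the table. With the treadle it swings down over the bed; fully down this point is level (z up) over the bed's centre, 1.5 mm above a blank's top, and the arm reaches 25 mm past the centre towards the robot, top 72 mm high.
- head (a joint): Angle of the stamp's head, 0 at rest (up) to 1.48 rad fully down. Geared to the treadle (6.7 times its angle).
- treadle (a joint): Angle of the spring treadle, 0 at rest (up), 0.22 rad at its stop. A dark steel plate 200 x 60 mm, 105 mm to the -y side of the bed, hinged at its far end 47 mm above the table; it springs back up by itself. About 8 to 12 N on its rubber pad takes it to the hard stop.
- treadle_pad (a point): Point on the top of the treadle's rubber pad (60 x 56 mm, the end near the robot), 180 mm from the treadle's hinge: about 93 mm above the table at rest, 54 mm at the stop; it moves almost straight down.
- done_tray: Orange open finishing tray, loose, 1.2 kg, 140 mm (its x) x 250 mm (its y) x 26 mm high, walls and floor 5 mm. Origin: centre of its underside, z up. Room for the blanks side by side with their length along its x.
- jar: Bystander: amber jar with black cap, 68 mm across, 95 mm tall; origin on its underside. Leave it alone.
- tape_roll: Bystander: roll of tape lying flat, 100 mm across, 25 mm high; origin on its underside. Leave it alone.
- wrench: Bystander: open wrench lying on the table; origin on its underside. Leave it alone.
- screwdriver: Bystander: screwdriver lying on the table; origin on its underside. Leave it alone.
- spray_can: Bystander: can 64 mm across, 170 mm tall; origin on its underside. Leave it alone.
- sanding_block: Bystander: cork sanding block 100 x 60 x 35 mm; origin on its underside. Leave it alone.
- funnel: Bystander: orange funnel standing mouth down, 90 mm across, 90 mm tall; origin on its underside. Leave it alone.
- red_blank: The aluminium blank with a red band round its middle; origin at the centre of its underside (5 mm below its centre), same axes.
- yellow_blank: The aluminium blank with a yellow band round its middle; origin at the centre of its underside (5 mm below its centre), same axes.
- blue_blank: The aluminium blank with a blue band round its middle; origin at the centre of its underside (5 mm below its centre), same axes.
There are look-alikes about, which are no part of the job. Leave any black look-alike of the blue_blank alone.

How it is judged (in metres and radians):
On the way, in this order (a step that is already met when the one before it is completed fails the run):
1. the red blank lies on the bed within 12 mm of its centre and 0.2 rad of its direction, and the head is fully down on it (treadle at its stop; the striking face within 8 mm of fully down) (x of red_blank_mid in the frame of pad between -0.012 and 0.012 m and y of red_blank_mid in the frame of pad between -0.012 and 0.012 m and z of red_blank_mid in the frame of pad between -0.0145 and 0 m and angle between the x axis of red_blank_mid and the x axis of bed, either way round below 0.2 rad), for 0.3 s.
2. the yellow blank lies on the bed within 12 mm of its centre and 0.2 rad of its direction, and the head is fully down on it (treadle at its stop; the striking face within 8 mm of fully down) (x of yellow_blank_mid in the frame of pad between -0.012 and 0.012 m and y of yellow_blank_mid in the frame of pad between -0.012 and 0.012 m and z of yellow_blank_mid in the frame of pad between -0.0145 and 0 m and angle between the x axis of yellow_blank_mid and the x axis of bed, either way round below 0.2 rad), for 0.3 s.
3. the blue blank lies on the bed within 12 mm of its centre and 0.2 rad of its direction, and the head is fully down on it (treadle at its stop; the striking face within 8 mm of fully down) (x of blue_blank_mid in the frame of pad between -0.012 and 0.012 m and y of blue_blank_mid in the frame of pad between -0.012 and 0.012 m and z of blue_blank_mid in the frame of pad between -0.0145 and 0 m and angle between the x axis of blue_blank_mid and the x axis of bed, either way round below 0.2 rad), for 0.3 s.
At the end, for the whole second after the job is handed in: Every blank present lies flat (0.12 rad), at rest, on the orange tray's floor, none on another, its centre within 55 mm (x) and 110 mm (y) of the tray's middle; the treadle is up (under 0.03 rad), the tray level, the brass plate within 8 mm of its start (x of red_blank_mid in the frame of done_tray between -0.055 and 0.055 m and y of red_blank_mid in the frame of done_tray between -0.11 and 0.11 m and z of each of red_blank_mid, yellow_blank_mid, blue_blank_mid in the frame of done_tray below 0.013 m and angle between the z axis of each of red_blank_mid, yellow_blank_mid, blue_blank_mid and the z axis of done_tray, either way round below 0.12 rad and linear speed of each of red_blank, yellow_blank, blue_blank below 0.02 m/s and x of yellow_blank_mid in the frame of done_tray between -0.055 and 0.055 m and y of yellow_blank_mid in the frame of done_tray between -0.11 and 0.11 m and x of blue_blank_mid in the frame of done_tray between -0.055 and 0.055 m and y of blue_blank_mid in the frame of done_tray between -0.11 and 0.11 m and value of joint treadle below 0.03 rad and angle between done_tray's own z axis and vertical below 0.1 rad and distance of brass_plate_mid from where it was at the start of the episode below 0.008 m); the robot touches nothing.
It fails at once if a bystander (jar, tape roll, wrench, screwdriver, can, sanding block, funnel) is moved more than 50 mm (distance of any of jar, tape_roll, wrench, screwdriver, spray_can, sanding_block, funnel from where it was at the start of the episode above 0.05 m).
It fails at once if the brass plate is tipped or lifted out of its pocket (distance of brass_plate_mid from where it was at the start of the episode above 0.012 m or angle between brass_plate_mid's own z axis and vertical above 0.2 rad).
Of red_blank, yellow_blank, blue_blank only 2 to 3 are there at a start; the rules pass over those that are not, and their reading is None.
At some moment in a run one of done_tray may be knocked a few centimetres aside while the robot is not near it.
Once in a run the grip may slacken for a moment while it holds something.
It also fails if it takes over 210 s, if anything falls off the work surface, if the arm or the gripper's body presses on something with over 40 N, if the wrist force passes 120 N, or if a joint passes its speed limit or range.

## Working session

There is one attempt and no reset: what is moved stays moved. The work goes in short steps, Python scripts to look and compute and a tool call to move; the robot and the scene stay as the last step left them, time stands still between calls to the robot, and variables do not carry over. Pictures are saved under pics/ and viewed, at most 14 in all, crops included, and the job is handed in when it is done.

Besides the shell and the picture viewer there is one more tool, called after "Request:" by a JSON object that holds its "op" and its "data". step_arm: Moves the arm, as the interface text tells. Its arguments: {"type":"object","properties":{"linear":{"type":"array"},"delta_rot":{"type":"array"},"grip":{"type":"array"}},"required":["linear","delta_rot","grip"]}

```bash
mkdir -p pics; ls; python3 - <<'E'
from station import *
import cv2,numpy as np
s=sense();print({k:np.round(v,3).tolist() for k,v in s.items()})
for n in("scene","top","wrist"):
    c=capture(n);cv2.imwrite(f"pics/{n}0.png",cv2.resize(c["img"][:,:,::-1],(768,576)))
    print(n,[c[k] for k in("fx","fy","cx","cy")],[k for k in c],np.round(c.get("world_to_cam",c.get("mount")),4).tolist())
E
```

```text
pics
{'time_s': 0.0, 'joints': [88.5, 22.091, 0.378, -0.03, -68.409, -14.815], 'joint_velocities': [-0.046, 0.011, -0.001, -0.079, -0.021, 0.019], 'effort': [-0.0, -39.067, 18.74, 4.22, 0.011, -0.0], 'tcp_pos': [0.175, 0.599, 0.221], 'ee_rot': [[0.96, -0.281, -0.001], [-0.281, -0.96, -0.002], [0.0, 0.002, -1.0]], 'wrist_force': [0.328, 0.251, 0.327], 'moment': [-0.04, 0.029, 0.008], 'gripper_force': 0.0, 'gripper_width': 1.0}
scene [359.6974309199534, 359.6974309199534, 256.0325306736864, 196.2572815518231] ['img', 'fx', 'fy', 'cx', 'cy', 'world_to_cam'] [[-0.6449, 0.7642, -0.0142, 0.3125], [-0.4241, -0.3423, 0.8385, 0.1255], [0.6359, 0.5467, 0.5448, -1.4576], [0.0, 0.0, 0.0, 1.0]]
top [388.71025870670184, 388.71025870670184, 260.56257641737113, 184.97213734257778] ['img', 'fx', 'fy', 'cx', 'cy', 'world_to_cam'] [[0.0301, -0.9995, 0.0023, 0.0087], [0.9968, 0.0302, 0.0743, -0.5494], [-0.0743, 0.0001, 0.9972, -1.1708], [0.0, 0.0, 0.0, 1.0]]
wrist [279.0996463231474, 279.0996463231474, 253.08754270025435, 191.11952048545803] ['img', 'fx', 'fy', 'cx', 'cy', 'mount'] [[0.0005, 0.9586, 0.2846, 0.0784], [1.0, -0.0008, 0.0009, 0.0013], [0.0011, 0.2846, -0.9586, -0.1612], [0.0, 0.0, 0.0, 1.0]]
```

View pics/top0.png

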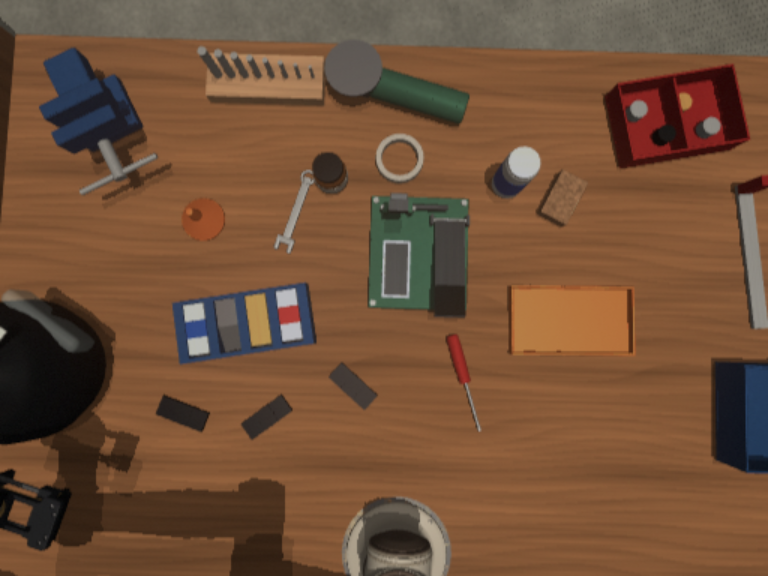

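View pics/scene0.png

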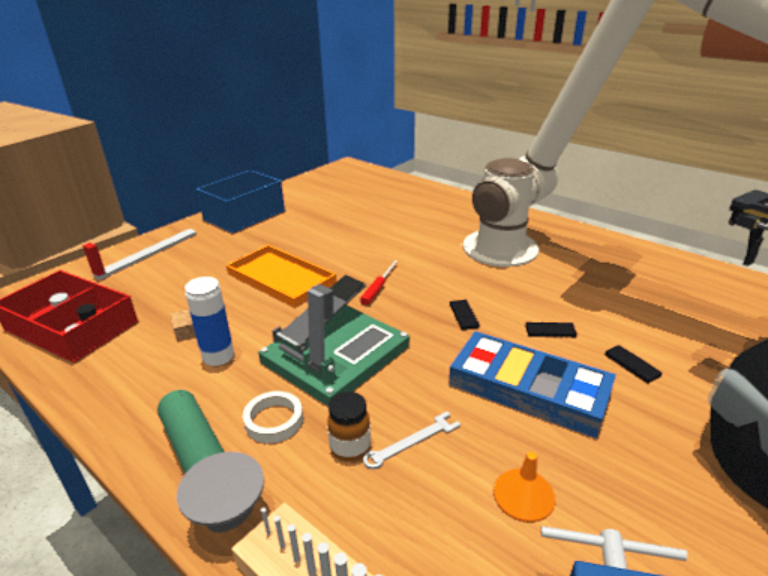

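The top view (768-px scale) shows the blue tray at about (245,322). Its pockets, left to right, hold blue (195,330), nothing (230,325), brass (259,320) and red (289,315), so yellow is missing. The stamp is at (418,255) with its place at (396,268), and the treadle is at (450,270). The orange tray is at (572,320). The three black plates on the table are look-alikes.

```bash
cat > h.py <<'E'
from station import *
import cv2,numpy as np
np.set_printoptions(precision=4,suppress=True)
def cam(n):
    s=sense(); c=capture(n)
    if n=="wrist":
        T=np.eye(4);T[:3,:3]=s["ee_rot"];T[:3,3]=s["tcp_pos"]
        c["c2w"]=T@np.array(c["mount"])
    else: c["c2w"]=np.linalg.inv(c["world_to_cam"])
    return c
def ray(c,p,z):
    d=np.array([(p[0]-c["cx"])/c["fx"],-(p[1]-c["cy"])/c["fy"],-1.])
    d=c["c2w"][:3,:3]@d;o=c["c2w"][:3,3];return o+d*(z-o[2])/d[2]
def proj(c,P):
    q=np.linalg.inv(c["c2w"])@np.append(P,1);return np.array([c["cx"]-c["fx"]*q[0]/q[2],c["cy"]+c["fy"]*q[1]/q[2]])
def rect(c,mask,z):
    """min-area rectangle of a mask put on plane z: centre, (long,short), yaw of long axis (deg)"""
    k=max(cv2.findContours(mask.astype(np.uint8),cv2.RETR_EXTERNAL,cv2.CHAIN_APPROX_NONE)[0],key=cv2.contourArea)[:,0]
    P=np.array([ray(c,p,z)[:2] for p in k]);(x,y),(w,h),a=cv2.minAreaRect((P*1000).astype(np.float32))
    if w<h: w,h,a=h,w,a+90
    return np.round([x,y,w,h,(a+90)%180-90],1)
E
python3 - <<'E'
from h import *
H={"tray_top":.046,"ledge_edge":.036,"red_blank_mid":.041,"yellow_blank_mid":.041,"blue_blank_mid":.041,"brass_plate_mid":.041,"bed":.03,"treadle_pad":.093,"done_tray":0}
for n in("top","scene"):
    c=cam(n)
    for l,z in H.items():
        for r in landmark_of(n,l)[:2]: print(n,l,round(r["score"],2),np.round(r["point"],1),ray(c,r["point"],z))
    for l,z in(("tray",.046),("done_tray",.026),("red_blank",.046),("blue_blank",.046),("bed",.03),("treadle",.07)):
        for r in silhouettes(n,l)[:2]: print(n,l,"sil",round(r["score"],2),rect(c,r["mask"],z))
    hsv=cv2.cvtColor(c["img"],cv2.COLOR_RGB2HSV)
c=cam("top");np.save("top.npy",c["img"])
cv2.imwrite("pics/crop1.png",cv2.resize(c["img"][120:250,110:330,::-1],None,fx=3.6,fy=3.6,interpolation=cv2.INTER_CUBIC))
E
```

```text
top tray_top 0.58 [163.3 213.3] [0.4536 0.3125 0.046 ]
top tray_top 0.54 [265.4 106.9] [0.7857 0.0177 0.046 ]
top ledge_edge 0.82 [158.4 217.7] [0.4399 0.329  0.036 ]
top ledge_edge 0.49 [263.3 105.2] [0.7936 0.0242 0.036 ]
top red_blank_mid 0.76 [193.  211.8] [0.4607 0.2251 0.041 ]
top yellow_blank_mid 0.57 [262.9 140.5] [0.683  0.0222 0.041 ]
top blue_blank_mid 0.91 [235.4 258.6] [0.326  0.0933 0.041 ]
top blue_blank_mid 0.9 [127.7 219.6] [0.4316 0.4191 0.041 ]
top brass_plate_mid 0.78 [169.8 215.7] [0.447  0.2939 0.041 ]
top brass_plate_mid 0.73 [164.4 215.8] [0.4462 0.3101 0.041 ]
top bed 0.97 [265.8 177.7] [0.5709 0.01   0.03  ]
top bed 0.54 [224.5 118.7] [0.7493 0.1424 0.03  ]
top treadle_pad 0.83 [299.  205.7] [ 0.4873 -0.0867  0.093 ]
top treadle_pad 0.4 [161.2 215.4] [0.4477 0.3066 0.093 ]
top done_tray 0.55 [381.  212.3] [ 0.4767 -0.3509  0.    ]
top done_tray 0.5 [133.  220.5] [0.4283 0.4164 0.    ]
top tray sil 0.95 [450.  313.5 279.5 128.8 -80.3]
top tray sil 0.32 [572.  -89.6 193.3  59.8   1.2]
top done_tray sil 0.78 [ 475.5 -342.3  261.4  142.3  -89.7]
top red_blank si
[... 849 characters left out ...]
19 0.093 ]
scene treadle_pad 0.73 [133.7 216.9] [ 0.7812 -0.2022  0.093 ]
scene done_tray 0.94 [186.7 185.1] [ 0.4766 -0.3456  0.    ]
scene tray sil 0.84 [473.  324.5 269.3 173.3 -79.8]
scene done_tray sil 0.94 [ 486.4 -329.1  281.2  164.4  -88.7]
scene red_blank sil 0.56 [ 771.3 -296.9  103.3   35.    66.5]
scene red_blank sil 0.54 [469.  228.7 100.4  41.3  11. ]
scene blue_blank sil 0.98 [436.1 412.9 102.2  40.6  10. ]
scene blue_blank sil 0.76 [315.8 453.4  99.5  49.1  72.4]
scene bed sil 0.75 [567.2 -59.5 339.1 307.8   0. ]
scene bed sil 0.22 [ 492.3 -322.2  275.2  164.   -88.6]
scene treadle sil 0.69 [510.9 -99.2 141.9  68.5  10.2]
scene treadle sil 0.46 [463.3 418.9  99.4  40.7  10.6]
```

View pics/crop1.png

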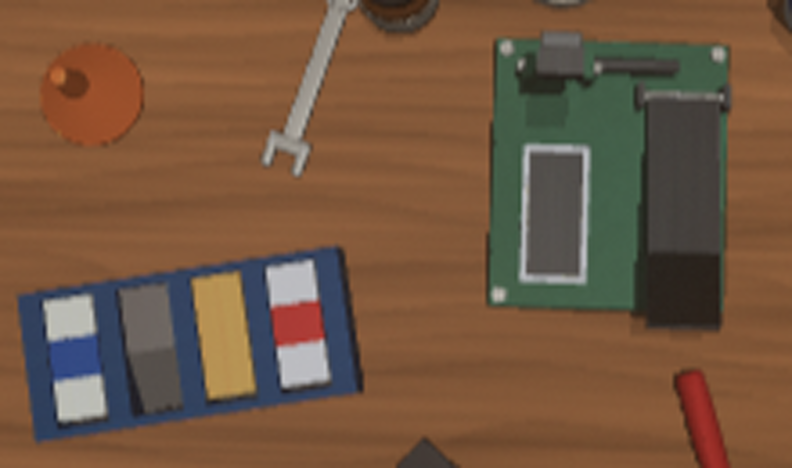

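Tray yaw is about 10.3°. Red is near (0.469,0.228), blue near (0.436,0.41), and the bed near (0.571,0.010). I'll move over the red near end and refine the estimate with the wrist camera.

Request:
{"op": "step_arm", "data": {"linear": [[0,0,-10],[0,0,-10],[0,0,-10],[23,52,0],[23,52,0],[23,52,0],[23,52,0],[23,52,0],[23,52,0],[23,52,0]], "delta_rot": [[0,0,-0.155],[0,0,-0.155],[0,0,-0.155],[0,0,0],[0,0,0],[0,0,0],[0,0,0],[0,0,0],[0,0,0],[0,0,0]], "grip": [0,0,0,0,0,0,0,0,0,0]}}

```text
time_s: 3.05
tcp_pos: [0.4, 0.269, 0.253]
ee_rot: [[0.984, 0.18, 0.001], [0.18, -0.984, 0.001], [0.001, -0.001, -1.0]]
wrist_force: [1.0, -0.6, 0.7]
gripper_width: 0.022
gripper_force: 0.0
```

```bash
cat >> h.py <<'E'
from scipy.spatial.transform import Rotation as Ro
def go(x,y,z,yaw,lean=0):
    """tool-frame shift (after turning) and turn to a pose; lean: tool axis leans back by that many deg (about its y)"""
    s=sense();R0=np.array(s["ee_rot"]);a=np.radians(yaw)
    R=np.array([[np.cos(a),np.sin(a),0],[np.sin(a),-np.cos(a),0],[0,0,-1]])@Ro.from_euler("y",lean,degrees=True).as_matrix()
    print("turn",Ro.from_matrix(R0.T@R).as_rotvec(),"then shift mm",R.T@(np.array([x,y,z])-s["tcp_pos"])*1000,"shift in present axes",R0.T@(np.array([x,y,z])-s["tcp_pos"])*1000)
def st():
    s=sense();R=np.array(s["ee_rot"]);print("t",s["time_s"],"tcp",np.array(s["tcp_pos"]),"yaw %.2f"%np.degrees(np.arctan2(R[1,0],R[0,0])),"z",R[:,2],"F",np.array(s["wrist_force"]),"w %.1f"%(s["gripper_width"]*87),"gf",s["gripper_force"],"j",np.array(s["joints"]))
def white(c,lo,box,z):
    hsv=cv2.cvtColor(c["img"],cv2.COLOR_RGB2HSV);m=(hsv[...,1]<70)&(hsv[...,2]>lo)
E
python3 - <<'E'
from h import *
st();c=cam("wrist");cv2.imwrite("pics/w1.png",c["img"][:,:,::-1])
for l in("red_blank","blue_blank","tray"):
    for r in silhouettes("wrist",l)[:2]: print(l,round(r["score"],2),rect(c,r["mask"],.046))
for l,z in(("red_blank_mid",.041),("tray_top",.046),("brass_plate_mid",.041)):
    for r in landmark_of("wrist",l)[:2]: print(l,round(r["score"],2),np.round(r["point"]),ray(c,r["point"],z))
go(.4296,.2205,.06,10.3)
E
```

```text
t 3.05 tcp [0.4   0.269 0.253] yaw 10.35 z [ 0.0008  0.0007 -1.    ] F [ 0.9753 -0.5744  0.665 ] w 1.9 gf 0.0 j [ 53.2895   6.6172 -16.0162   0.0109 -67.3071  47.0603]
red_blank 0.72 [469.5 227.4 100.8  41.8  11.1]
red_blank 0.29 [449.5 318.  268.6 123.7 -79.6]
blue_blank 0.94 [435.3 408.6 101.1  42.   10.6]
blue_blank 0.91 [344.  115.2  93.3  36.2  50.4]
tray 0.86 [449.6 317.5 268.  123.8 -79.6]
red_blank_mid 0.61 [295. 120.] [0.4719 0.2256 0.041 ]
tray_top 0.98 [220. 124.] [0.4502 0.3213 0.046 ]
brass_plate_mid 0.9 [245. 121.] [0.4598 0.2893 0.041 ]
brass_plate_mid 0.42 [150. 125.] [0.4316 0.4109 0.041 ]
turn [-0.0002 -0.0001  0.0018] then shift mm [ 21.1528  55.5427 192.5863] shift in present axes [ 21.0328  55.6217 192.5767]
```

View pics/w1.png

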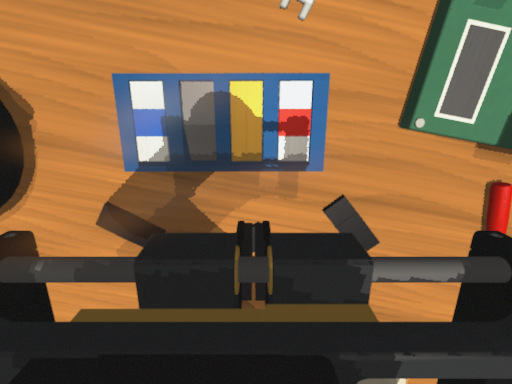

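The wrist view shows the tray clearly, with blue, empty, brass and red running left to right. The tray centre is (0.4496,0.3175) and its yaw is 10.4°. I'll press the red near end.

Request:
{"op": "step_arm", "data": {"linear": [[20.5,54,0],[0,0,55],[0,0,55],[0,0,50],[0,0,30],[0,0,10],[0,0,10],[0,0,10],[0,0,8],[0,0,3]], "delta_rot": [[0,0,0],[0,0,0],[0,0,0],[0,0,0],[0,0,0],[0,0,0],[0,0,0],[0,0,0],[0,0,0],[0,0,0]], "grip": [0,0,0,0,0,0,0,0,0,0]}}

```text
time_s: 4.65
tcp_pos: [0.4298, 0.222, 0.0296]
ee_rot: [[0.983, 0.184, 0.003], [0.184, -0.983, -0.0], [0.003, 0.001, -1.0]]
wrist_force: [-28.5, -5.8, 80.4]
gripper_width: 0.007
gripper_force: 42.2
```

```bash
python3 - <<'E'
from h import *
st();c=cam("wrist");cv2.imwrite("pics/w2.png",c["img"][:,:,::-1])
E
```

```text
t 4.65 tcp [0.4298 0.222  0.0296] yaw 10.59 z [ 0.0026 -0.0003 -1.    ] F [-28.5286  -5.8358  80.3968] w 0.6 gf 42.16581713408232 j [ 46.686   22.432  -32.9187   0.2151 -34.5578  53.722 ]
```

View pics/w2.png

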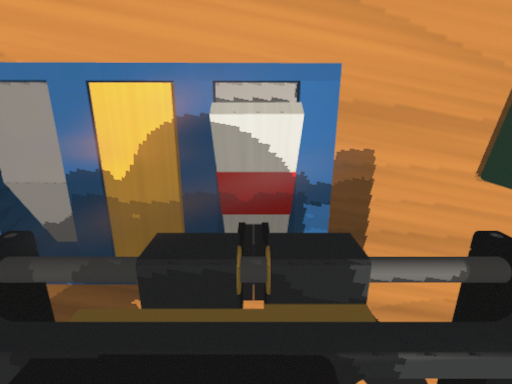

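The wrist view shows the red plate tipped, with its far end risen at about (256,105). The force is 80 N, so the plate has bottomed out. I'll back off at once.

Request:
{"op": "step_arm", "data": {"linear": [[0,0,-10],[0,0,-30],[0,0,-50],[0,0,-50],[0,0,0]], "delta_rot": [[0,0,0],[0,0,0],[0,0,0],[0,0,0],[0,0,0]], "grip": [0,60,60,60,60]}}

```text
time_s: 5.32
tcp_pos: [0.4315, 0.2232, 0.1663]
ee_rot: [[0.984, 0.18, 0.009], [0.18, -0.984, 0.008], [0.01, -0.006, -1.0]]
wrist_force: [0.5, 0.3, -0.3]
gripper_width: 0.376
gripper_force: 0.0
```

```bash
python3 - <<'E'
from h import *
st();c=cam("wrist");cv2.imwrite("pics/w3.png",c["img"][:,:,::-1])
r=silhouettes("wrist","red_blank")[0];print(r["score"],rect(c,r["mask"],.06))
# predicted tilted plate: near bottom edge at near wall on ramp
tc=np.array([.4496,.3175]);ex=np.array([.9836,.1805]);ey=np.array([-.1805,.9836])
def P(x,y,z): return np.append(tc+ex*x+ey*y,z)
co,si=np.cos(np.pi/6),.5
# far-bottom edge 12 mm above tray top
for s in(-20,20):
  xf=lambda u,h:(-.0535+.005*0+co*u-si*h+.005, .058-si*(.1-u)+co*h)
  for u,h in((.1,.01),(.1,0),(.0,.01)):
    x,z=xf(u,h); print(s,u,h,np.round((x,z),4),proj(c,P(x,-.093+s/1000,z)))
E
```

```text
t 5.325 tcp [0.4315 0.2232 0.1663] yaw 10.36 z [ 0.0088  0.0079 -0.9999] F [ 0.4724  0.3225 -0.332 ] w 32.7 gf 0.0 j [ 46.5967  11.1866 -23.8506   0.0683 -54.2877  53.7265]
0.75 [466.3 226.   78.4  40.4  10.5]
-20 0.1 0.01 [0.0331 0.0667] [278.5927 120.8346]
-20 0.1 0 [0.0381 0.058 ] [277.9761 115.0164]
-20 0.0 0.01 [-0.0535  0.0167] [273.269  195.9749]
20 0.1 0.01 [0.0331 0.0667] [234.6083 120.8291]
20 0.1 0 [0.0381 0.058 ] [235.1648 115.017 ]
20 0.0 0.01 [-0.0535  0.0167] [238.9885 195.9087]
```

View pics/w3.png

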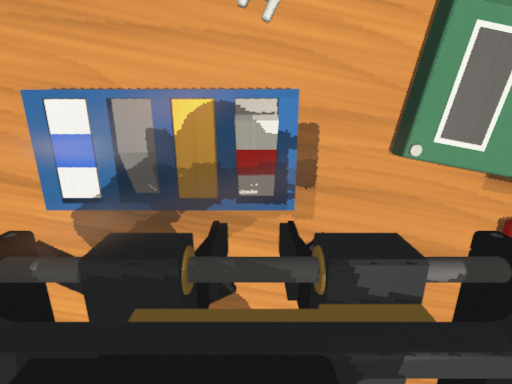

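The wrist view shows the red plate tilted, its upper edge at about row 121, columns 236–279. That matches my prediction. I'll lean the tool 30° and work out the approach.

Request:
{"op": "step_arm", "data": {"linear": [[0,0,0],[0,0,0],[0,0,0],[0,0,0],[0,0,0]], "delta_rot": [[0,0.13,0],[0,0.13,0],[0,0.13,0],[0,0.134,0],[0,0,0]], "grip": [60,60,60,60,60]}}

```text
time_s: 6.05
tcp_pos: [0.4487, 0.2089, 0.1699]
ee_rot: [[0.89, 0.157, 0.428], [0.152, -0.987, 0.045], [0.429, 0.025, -0.903]]
wrist_force: [0.9, -0.8, -0.0]
gripper_width: 0.696
gripper_force: 0.0
```

```bash
python3 - <<'E'
from h import *
st();go(.4957,.2314,.0544,10.4,30)
E
```

```text
t 6.05 tcp [0.4487 0.2089 0.1699] yaw 9.71 z [ 0.4275  0.0446 -0.9029] F [ 0.8966 -0.7833 -0.0424] w 60.6 gf 0.0 j [ 47.9048   1.9208 -53.4456  48.9628 -22.3898   7.5984]
turn [ 0.0337  0.0803 -0.0096] then shift mm [-14.2437 -13.6852 125.1693] shift in present axes [ -4.3344 -17.8206 125.3841]
```

Request:
{"op": "step_arm", "data": {"linear": [[0,0,0],[0,0,0],[-7,-7,25],[-7,-7,25],[0,0,20],[0,0,0]], "delta_rot": [[0.017,0.04,-0.005],[0.017,0.04,-0.005],[0,0,0],[0,0,0],[0,0,0],[0,0,0]], "grip": [60,60,60,60,60,60]}}

```text
time_s: 6.8
tcp_pos: [0.473, 0.2351, 0.1289]
ee_rot: [[0.857, 0.161, 0.489], [0.152, -0.987, 0.057], [0.492, 0.025, -0.87]]
wrist_force: [0.1, -1.5, -0.6]
gripper_width: 0.69
gripper_force: 0.0
```

```bash
python3 - <<'E'
from h import *
st();go(.4957,.2314,.0544,10.4,30)
E
```

```text
t 6.8 tcp [0.473  0.2351 0.1289] yaw 10.06 z [ 0.4892  0.0573 -0.8703] F [ 0.0568 -1.5261 -0.6472] w 60.1 gf 0.0 j [ 23.7976   7.9062 -57.6872 115.477   -9.242  -37.8286]
turn [ 0.032   0.0094 -0.005 ] then shift mm [-18.4837   7.7843  75.3878] shift in present axes [-17.7424   5.4564  75.7694]
```

J4 and J5 are close to their limits at a 30° lean. I'll use a 15° lean instead, for both the pick and the flipped place.

Request:
{"op": "step_arm", "data": {"linear": [[0,0,-20],[0,0,-20],[0,0,0],[0,0,0],[0,0,0],[0,0,0],[0,0,0],[0,0,0],[0,0,0]], "delta_rot": [[0,0,0],[0,0,0],[0,-0.05,0],[0,-0.05,0],[0,-0.05,0],[0,-0.05,0],[0,-0.05,0],[0,0,0],[0,0,0]], "grip": [60,60,60,60,60,60,60,60,60]}}

```text
time_s: 7.92
tcp_pos: [0.4603, 0.2347, 0.1616]
ee_rot: [[0.943, 0.161, 0.292], [0.161, -0.987, 0.021], [0.291, 0.027, -0.956]]
wrist_force: [0.0, -0.4, -0.2]
gripper_width: 0.691
gripper_force: 0.0
```

```bash
python3 - <<'E'
from h import *
st();go(.4957,.2314,.056,10.4,15)
E
```

```text
t 7.925 tcp [0.4603 0.2347 0.1616] yaw 9.71 z [ 0.2919  0.0214 -0.9562] F [ 0.0203 -0.3811 -0.2222] w 60.1 gf 0.0 j [ 51.3547   7.7628 -39.1741  22.9162 -33.436   29.9672]
turn [ 0.0314 -0.0337 -0.012 ] then shift mm [  5.7284   9.6308 110.8555] shift in present axes [  2.0769   6.096  111.2341]
```

Request:
{"op": "step_arm", "data": {"linear": [[0,0,0],[6,9.5,30],[0,0,40],[0,0,15],[0,0,0]], "delta_rot": [[0.031,-0.034,-0.012],[0,0,0],[0,0,0],[0,0,0],[0,0,0]], "grip": [60,60,60,60,60]}}

```text
time_s: 8.55
tcp_pos: [0.4891, 0.2289, 0.0799]
ee_rot: [[0.951, 0.179, 0.252], [0.174, -0.984, 0.043], [0.256, 0.003, -0.967]]
wrist_force: [-0.4, 0.5, 0.8]
gripper_width: 0.687
gripper_force: 0.0
```

```bash
python3 - <<'E'
from h import *
st();go(.4957,.2314,.056,10.4,15)
E
```

```text
t 8.55 tcp [0.4891 0.2289 0.0799] yaw 10.39 z [ 0.2523  0.043  -0.9667] F [-0.407   0.4976  0.8112] w 59.8 gf 0.0 j [ 45.8469  16.9217 -41.613   24.703  -21.1876  32.2197]
turn [ 0.0032  0.003  -0.0002] then shift mm [ 0.5687 -1.2874 24.8646] shift in present axes [ 0.6427 -1.3674 24.8585]
```

Request:
{"op": "step_arm", "data": {"linear": [[0.5,-1.3,8],[0,0,8],[0,0,6],[0,0,2.5],[0,0,0],[0,0,0],[0,0,0],[0,0,0],[0,0,0]], "delta_rot": [[0,0,0],[0,0,0],[0,0,0],[0,0,0],[0,0,0],[0,0,0],[0,0,0],[0,0,0],[0,0,0]], "grip": [60,60,60,60,60,35,35,35,35]}}

```text
time_s: 9.68
tcp_pos: [0.497, 0.2332, 0.0583]
ee_rot: [[0.95, 0.18, 0.256], [0.174, -0.984, 0.046], [0.26, 0.0, -0.966]]
wrist_force: [-1.0, 0.2, 1.2]
gripper_width: 0.454
gripper_force: 30.0
```

```bash
python3 - <<'E'
from h import *
st()
E
```

```text
t 9.675 tcp [0.497  0.2332 0.0583] yaw 10.38 z [ 0.2556  0.0464 -0.9657] F [-0.9737  0.1543  1.1506] w 39.5 gf 30.000111758708954 j [ 44.5153  19.4546 -43.6068  30.718  -16.6245  27.1363]
```

Gripped at 39.5 mm. Next I'll lift and level the plate, with the lean going from +15 to −15.

Request:
{"op": "step_arm", "data": {"linear": [[5,0,-9],[5,0,-9],[10,0,-18],[12,0,-40],[12,0,-40],[12,0,-40],[0,0,0],[0,0,0],[0,0,0],[0,0,0]], "delta_rot": [[0,0,0],[0,0,0],[0,0,0],[0,0,0],[0,0,0],[0,0,0],[0,-0.13,0],[0,-0.13,0],[0,-0.13,0],[0,-0.13,0]], "grip": [35,35,35,35,35,35,35,35,35,35]}}

```text
time_s: 10.92
tcp_pos: [0.5102, 0.2359, 0.2233]
ee_rot: [[0.95, 0.18, -0.254], [0.174, -0.984, -0.046], [-0.258, -0.001, -0.966]]
wrist_force: [-0.5, 0.1, -0.9]
gripper_width: 0.451
gripper_force: 30.0
```

```bash
python3 - <<'E'
from h import *
st()
c=cam("top")
g=cv2.cvtColor(c["img"],cv2.COLOR_RGB2HSV)
m=(g[...,1]<90)&(g[...,2]>120);m[:155]=0;m[205:]=0;m[:,:248]=0;m[:,280:]=0
print("white border",rect(c,m,.03))
m2=(g[...,0]>50)&(g[...,0]<90)&(g[...,1]>60);m2[:,:240]=0;m2[:,320:]=0;m2[:120]=0;m2[215:]=0
print("green",rect(c,m2,.03))
for l,z in(("bed",.03),("treadle_pad",.093),("done_tray",0)):
    for r in landmark_of("top",l)[:1]: print(l,r["score"],ray(c,r["point"],z))
r=silhouettes("top","done_tray")[0];print(rect(c,r["mask"],.026))
E
```

```text
t 10.925 tcp [0.5102 0.2359 0.2233] yaw 10.39 z [-0.2543 -0.0461 -0.966 ] F [-0.5492  0.0612 -0.9263] w 39.2 gf 29.999483227729797 j [ 37.4056  23.7608   4.317   -6.8065 -83.9888  64.4885]
white border [566.9  16.9 116.2  57.8   1.6]
green [601.3   7.  225.1 126.2  -0.8]
bed 0.96 [0.5779 0.0105 0.03  ]
treadle_pad 0.9 [ 0.4929 -0.0923  0.093 ]
done_tray 0.85 [ 0.4637 -0.3404  0.    ]
[ 476.3 -342.9  255.3  142.   -89.1]
```

Request:
{"op": "step_arm", "data": {"linear": [[0,0,0],[0,0,0],[0,0,0],[0,0,0],[0,0,0],[0,0,0],[0,0,0],[0,0,0],[0,0,0],[0,0,0]], "delta_rot": [[0.0464,0,0.174],[0.0464,0,0.174],[0.0464,0,0.174],[0.0464,0,0.174],[0.0464,0,0.174],[0.0464,0,0.174],[0.0464,0,0.174],[0.0464,0,0.174],[0.0464,0,0.174],[0.0464,0,0.174]], "grip": [35,35,35,35,35,35,35,35,35,35]}}

```text
time_s: 12.42
tcp_pos: [0.5089, 0.2351, 0.2241]
ee_rot: [[-0.051, -0.999, 0.018], [-0.965, 0.054, 0.258], [-0.258, -0.005, -0.966]]
wrist_force: [0.2, -0.6, -1.2]
gripper_width: 0.456
gripper_force: 30.0
```

Request:
{"op": "step_arm", "data": {"linear": [[0,0,0],[0,0,0],[0,0,0],[0,0,0],[0,0,0],[0,0,0],[0,0,0],[0,0,0],[0,0,0]], "delta_rot": [[0.0464,0,0.174],[0.0464,0,0.174],[0.0464,0,0.174],[0.0464,0,0.174],[0.0464,0,0.174],[0.0464,0,0.174],[0.0464,0,0.174],[0.0464,0,0.174],[0,0,0]], "grip": [35,35,35,35,35,35,35,35,35]}}

```text
time_s: 13.55
tcp_pos: [0.5088, 0.2356, 0.2236]
ee_rot: [[-0.962, -0.086, 0.26], [-0.083, 0.996, 0.022], [-0.261, -0.0, -0.965]]
wrist_force: [-0.7, -0.5, -1.7]
gripper_width: 0.45
gripper_force: 30.0
```

```bash
python3 - <<'E'
from h import *
st();go(.46,.06,.22,-180,-15)
E
```

```text
t 13.55 tcp [0.5088 0.2356 0.2236] yaw -175.09 z [ 0.2602  0.0221 -0.9653] F [-0.703  -0.5314 -1.6936] w 39.2 gf 30.000283420085907 j [  46.6697    8.8762  -24.4182   13.9642  -46.1653 -140.5277]
turn [0.0221 0.0024 0.0828] then shift mm [  48.0759 -175.6287   -9.1614] shift in present axes [  62.3983 -170.8072  -13.1161]
```

Request:
{"op": "step_arm", "data": {"linear": [[0,0,0],[12,-44,-2],[12,-44,-2],[12,-44,-2],[12,-44,-3],[0,0,0]], "delta_rot": [[0.0221,0.0024,0.0828],[0,0,0],[0,0,0],[0,0,0],[0,0,0],[0,0,0]], "grip": [35,35,35,35,35,35]}}

```text
time_s: 14.3
tcp_pos: [0.4588, 0.0572, 0.2199]
ee_rot: [[-0.966, 0.004, 0.259], [0.005, 1.0, -0.0], [-0.259, 0.001, -0.966]]
wrist_force: [0.8, 0.3, -1.3]
gripper_width: 0.435
gripper_force: 30.0
```

```bash
python3 - <<'E'
from h import *
st();c=cam("wrist");cv2.imwrite("pics/w4.png",c["img"][:,:,::-1])
for l,z in(("bed",.03),("treadle_pad",.093)):
    for r in landmark_of("wrist",l)[:1]: print(l,r["score"],r["point"],ray(c,r["point"],z))
r=silhouettes("wrist","red_blank")
for q in r[:1]:print(q["score"],q["point"])
E
```

```text
t 14.3 tcp [0.4588 0.0572 0.2199] yaw 179.73 z [ 0.259  -0.0003 -0.9659] F [ 0.8293  0.2979 -1.2785] w 37.8 gf 29.994294047355652 j [  32.6631   -1.7523  -35.7919   11.6664  -43.8437 -130.4985]
bed 0.96 [230.6, 209.8] [0.5722 0.024  0.03  ]
treadle_pad 0.94 [120.6, 181.7] [ 0.4896 -0.0868  0.093 ]
0.71 [21.2, 150.4]
```

View pics/w4.png

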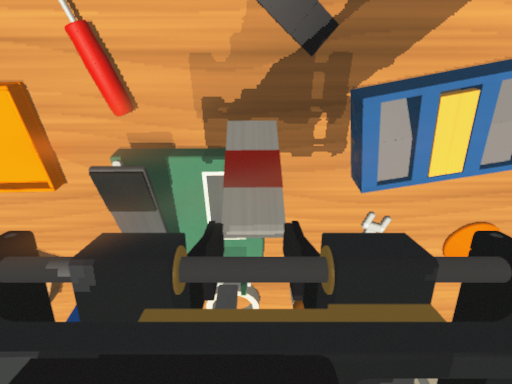

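The wrist view shows the red blank has swung in the grip. Its free end is up-image at (252,120), so it hangs down towards the robot. The grip must have slackened. Let it settle, then measure the angle again.

Request:
{"op": "step_arm", "data": {"linear": [[0,0,0],[0,0,0],[0,0,0],[0,0,0]], "delta_rot": [[0,0,0],[0,0,0],[0,0,0],[0,0,0]], "grip": [30,30,30,30]}}

```text
time_s: 15.0
tcp_pos: [0.4608, 0.06, 0.2195]
ee_rot: [[-0.966, 0.004, 0.258], [0.004, 1.0, -0.001], [-0.258, -0.0, -0.966]]
wrist_force: [0.8, 0.9, -1.9]
gripper_width: 0.435
gripper_force: 30.0
```

```bash
python3 - <<'E'
from h import *
st();c=cam("wrist");cv2.imwrite("pics/w5.png",c["img"][100:280,150:350,::-1])
cv2.imwrite("pics/w5.png",cv2.resize(cv2.imread("pics/w5.png"),None,fx=2.5,fy=2.5))
c=cam("scene");cv2.imwrite("pics/s5.png",cv2.resize(c["img"][100:300,130:400,::-1],None,fx=2.9,fy=2.9))
E
```

```text
t 15.0 tcp [0.4608 0.06   0.2195] yaw 179.77 z [ 0.2582 -0.0013 -0.9661] F [ 0.7514  0.8733 -1.8611] w 37.8 gf 29.99453902244568 j [  32.8737   -1.4272  -35.572    11.7648  -43.8483 -130.7501]
```

View pics/s5.png

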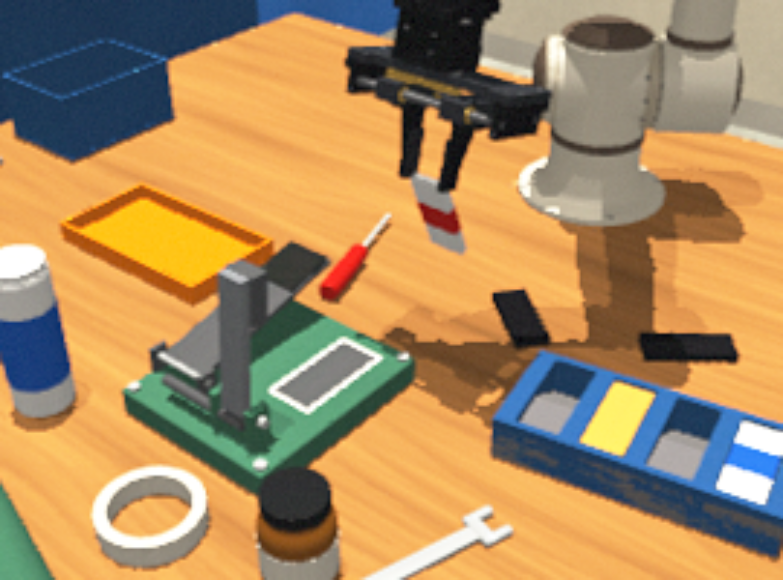

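The scene crop shows the red blank still held at the fingertips, hanging obliquely at about (440,210) with its free end low and towards the robot. I'll carry it to the free table area near (0.40,−0.27), lean the fingers towards the robot to level it, and lay it down to regrip.

Request:
{"op": "step_arm", "data": {"linear": [[15,-20,-4],[15,-30,-4],[10,-35,-2],[5,-35,-1],[0,-35,0],[0,-35,0],[0,-35,0],[0,-35,0],[0,-35,0],[0,-25,0]], "delta_rot": [[0,0,0],[0,0,0],[0,0,0],[0,0,0],[0,0,0],[0,0,0],[0,0,0],[0,0,0],[0,0,0],[0,0,0]], "grip": [30,30,30,30,30,30,30,30,30,30]}}

```text
time_s: 16.35
tcp_pos: [0.4117, -0.2615, 0.2185]
ee_rot: [[-0.966, 0.006, 0.258], [0.006, 1.0, -0.001], [-0.258, 0.0, -0.966]]
wrist_force: [0.4, -0.4, -1.4]
gripper_width: 0.433
gripper_force: 30.0
```

Request:
{"op": "step_arm", "data": {"linear": [[0,0,0],[0,0,0],[0,0,0],[0,0,0],[0,0,0],[0,0,0],[0,0,0]], "delta_rot": [[0,0.13,0],[0,0.13,0],[0,0.13,0],[0,0.13,0],[0,0.13,0],[0,0.135,0],[0,0,0]], "grip": [30,30,30,30,30,30,30]}}

```text
time_s: 17.23
tcp_pos: [0.4133, -0.2598, 0.2165]
ee_rot: [[-0.865, 0.004, -0.502], [0.003, 1.0, 0.003], [0.502, 0.001, -0.865]]
wrist_force: [0.7, 0.8, -1.7]
gripper_width: 0.433
gripper_force: 30.0
```

```bash
python3 - <<'E'
from h import *
st();c=cam("wrist");a=c["img"]
b=cam("scene")["img"][110:270,90:330]
cv2.imwrite("pics/w6.png",np.hstack([cv2.resize(a,(400,300)),cv2.resize(b,(400,300))])[:,:,::-1])
E
```

```text
t 17.225 tcp [ 0.4133 -0.2598  0.2165] yaw 179.80 z [-0.5022  0.0035 -0.8648] F [ 0.7091  0.8014 -1.6907] w 37.7 gf 29.995687007904053 j [ -9.9216  23.9765  -5.3793   4.7671 -90.442  -81.5411]
```

View pics/w6.png

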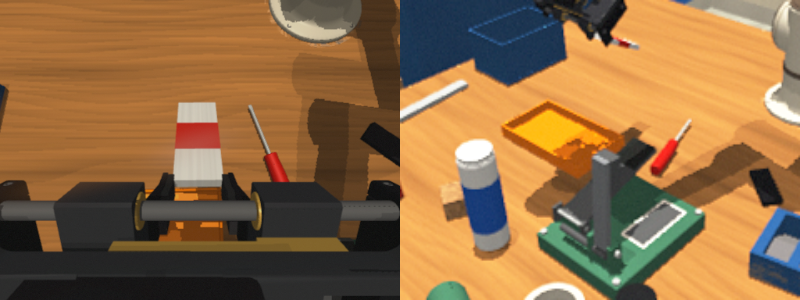

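The left pane (wrist) shows the red blank almost level, pointing at the robot, over clear table. The right pane agrees. Lower it.

Request:
{"op": "step_arm", "data": {"linear": [[-20,0,34.6],[-20,0,34.6],[-20,0,34.6],[-15,0,26],[-5,0,8.6],[-2.5,0,4.3],[0,0,0]], "delta_rot": [[0,0,0],[0,0,0],[0,0,0],[0,0,0],[0,0,0],[0,0,0],[0,0,0]], "grip": [30,30,30,30,30,30,30]}}

```text
time_s: 18.2
tcp_pos: [0.4136, -0.2602, 0.0548]
ee_rot: [[-0.867, 0.004, -0.498], [0.004, 1.0, 0.002], [0.498, -0.001, -0.867]]
wrist_force: [-0.3, -0.3, -0.1]
gripper_width: 0.438
gripper_force: 30.0
```

```bash
python3 - <<'E'
from h import *
st()
E
```

```text
t 18.2 tcp [ 0.4136 -0.2602  0.0548] yaw 179.73 z [-0.498   0.0017 -0.8672] F [-0.2535 -0.2856 -0.1094] w 38.1 gf 29.99663472175598 j [ -9.9331  33.9085 -15.0713   5.1248 -70.5999 -83.3098]
```

Request:
{"op": "step_arm", "data": {"linear": [[-3,0,5.2],[-3,0,5.2],[-3,0,5.2],[0,0,0]], "delta_rot": [[0,0,0],[0,0,0],[0,0,0],[0,0,0]], "grip": [30,30,30,30]}}

```text
time_s: 18.7
tcp_pos: [0.4127, -0.2599, 0.0353]
ee_rot: [[-0.865, 0.004, -0.501], [0.004, 1.0, 0.002], [0.501, 0.0, -0.865]]
wrist_force: [-0.4, 0.3, -0.9]
gripper_width: 0.436
gripper_force: 30.0
```

Request:
{"op": "step_arm", "data": {"linear": [[-3,0,5.2],[-3,0,5.2],[0,0,0]], "delta_rot": [[0,0,0],[0,0,0],[0,0,0]], "grip": [30,30,30]}}

```text
time_s: 19.08
tcp_pos: [0.4154, -0.2603, 0.0282]
ee_rot: [[-0.866, 0.001, -0.499], [0.003, 1.0, -0.002], [0.499, -0.003, -0.866]]
wrist_force: [3.9, 5.6, 22.3]
gripper_width: 0.436
gripper_force: 30.0
```

```bash
python3 - <<'E'
from h import *
st();c=cam("wrist")
cv2.imwrite("pics/w7.png",c["img"][:,:,::-1])
E
```

```text
t 19.075 tcp [ 0.4154 -0.2603  0.0282] yaw 179.83 z [-0.4992 -0.0018 -0.8665] F [ 3.9142  5.6086 22.3447] w 37.9 gf 30.01547634601593 j [ -9.8156  36.1118 -15.8971   5.3877 -67.6491 -83.6718]
```

View pics/w7.png

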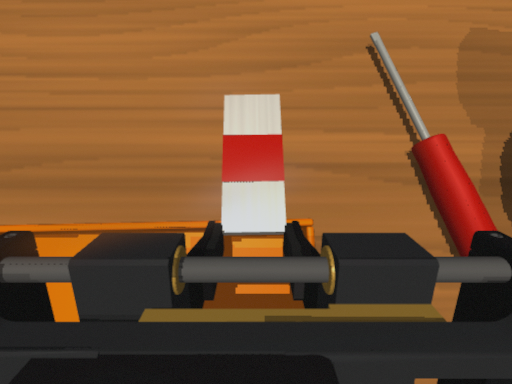

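The wrist view shows the blank level at (252,160) and the grip over the orange tray's near wall (row 225), which is what it has touched. Lift a little, move 45 mm towards the robot, then lower.

Request:
{"op": "step_arm", "data": {"linear": [[5,0,-8.7],[20,0,11.5],[19,0,11],[-3,0,5.2],[-3,0,5.2],[0,0,0]], "delta_rot": [[0,0,0],[0,0,0],[0,0,0],[0,0,0],[0,0,0],[0,0,0]], "grip": [30,30,30,30,30,30]}}

```text
time_s: 19.88
tcp_pos: [0.3686, -0.2598, 0.0211]
ee_rot: [[-0.866, 0.004, -0.501], [0.004, 1.0, 0.002], [0.501, -0.0, -0.866]]
wrist_force: [-0.1, -0.6, -0.1]
gripper_width: 0.435
gripper_force: 30.0
```

Request:
{"op": "step_arm", "data": {"linear": [[-2,0,3.5],[-2,0,3.5],[0,0,0]], "delta_rot": [[0,0,0],[0,0,0],[0,0,0]], "grip": [30,30,30]}}

```text
time_s: 20.25
tcp_pos: [0.3681, -0.2598, 0.0135]
ee_rot: [[-0.866, 0.004, -0.5], [0.004, 1.0, 0.002], [0.5, -0.0, -0.866]]
wrist_force: [1.4, -0.5, 0.3]
gripper_width: 0.436
gripper_force: 30.0
```

Request:
{"op": "step_arm", "data": {"linear": [[-2,0,3.5],[0,0,0],[0,0,0],[0,0,0]], "delta_rot": [[0,0,0],[0,0,0],[0,0,0],[0,0,0]], "grip": [30,30,60,60]}}

```text
time_s: 20.75
tcp_pos: [0.3679, -0.2598, 0.0098]
ee_rot: [[-0.866, 0.005, -0.5], [0.004, 1.0, 0.002], [0.5, -0.0, -0.866]]
wrist_force: [-0.3, 0.3, -0.3]
gripper_width: 0.584
gripper_force: 0.0
```

Request:
{"op": "step_arm", "data": {"linear": [[0,0,0],[10,0,-17.3],[20,0,-35],[20,0,-35],[20,0,-35],[15,0,-26],[0,0,0],[0,0,0],[0,0,0],[0,0,0]], "delta_rot": [[0,0,0],[0,0,0],[0,0,0],[0,0,0],[0,0,0],[0,0,0],[0,-0.13,0],[0,-0.13,0],[0,-0.13,0],[0,-0.134,0]], "grip": [60,60,60,60,60,60,60,60,60,60]}}

```text
time_s: 22.0
tcp_pos: [0.3685, -0.2597, 0.1811]
ee_rot: [[-1.0, 0.004, 0.005], [0.004, 1.0, -0.0], [-0.005, -0.0, -1.0]]
wrist_force: [-0.2, 0.2, -0.9]
gripper_width: 0.693
gripper_force: 0.0
```

```bash
python3 - <<'E'
from h import *
st();c=cam("wrist")
cv2.imwrite("pics/w8.png",c["img"][:,:,::-1])
for l in("red_blank","done_tray"):
    for r in silhouettes("wrist",l)[:2]: print(l,round(r["score"],2),rect(c,r["mask"],.01 if l[0]=="r" else .026))
c=cam("top")
for r in silhouettes("top","red_blank")[:2]: print(round(r["score"],2),rect(c,r["mask"],.01))
r=silhouettes("top","done_tray")[0];print(rect(c,r["mask"],.026))
E
```

```text
t 22.0 tcp [ 0.3685 -0.2597  0.1811] yaw 179.75 z [ 0.0053 -0.0005 -1.    ] F [-0.2022  0.2409 -0.9284] w 60.3 gf 0.0 j [-14.4495   7.0111 -26.6199  -0.0616 -56.0667 -75.7668]
red_blank 0.67 [ 316.5 -260.6  100.5   41.7   -0.2]
done_tray 0.83 [ 433.4 -344.6  249.3   75.2   89.8]
[ 473.1 -343.3  257.   142.3  -88.3]
```

View pics/w8.png

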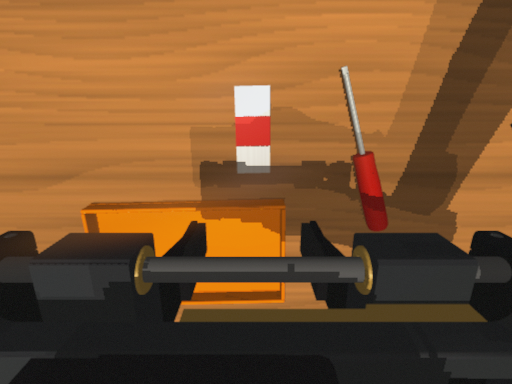

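The wrist view shows the red blank lying flat at (252,127), centre (0.3165,−0.2606), and square. I'll grip its middle from straight above.

Request:
{"op": "step_arm", "data": {"linear": [[52,-1,0],[0,0,50],[0,0,50],[0,0,50],[0,0,20],[0,0,7],[0,0,0],[0,0,0],[0,0,0],[0,0,0]], "delta_rot": [[0,0,0],[0,0,0],[0,0,0],[0,0,0],[0,0,0],[0,0,0],[0,0,0],[0,0,0],[0,0,0],[0,0,0]], "grip": [60,60,60,60,60,60,60,30,30,30]}}

```text
time_s: 23.55
tcp_pos: [0.3171, -0.2607, 0.0043]
ee_rot: [[-1.0, 0.004, 0.002], [0.004, 1.0, -0.001], [-0.002, -0.001, -1.0]]
wrist_force: [-0.1, 1.0, 3.4]
gripper_width: 0.455
gripper_force: 30.0
```

```bash
python3 - <<'E'
from h import *
st()
E
```

```text
t 23.55 tcp [ 0.3171 -0.2607  0.0043] yaw 179.74 z [ 0.002  -0.0006 -1.    ] F [-0.1107  1.0193  3.3846] w 39.6 gf 29.9666565656662 j [-16.5156  20.1608 -44.1622  -0.0007 -25.5603 -73.7396]
```

Request:
{"op": "step_arm", "data": {"linear": [[0,0,-40],[0,0,-50],[0,0,-50],[0,0,-50],[-45,40,-30],[-50,48,-30],[-50,48,-25],[-50,48,-25],[-50,48,-25],[-50,48,-20]], "delta_rot": [[0,0,0],[0,0,0],[0,0,0],[0,0,0],[0,0,0],[0,0,0],[0,0,0],[0,0,0],[0,0,0],[0,0,0]], "grip": [30,30,30,30,30,30,30,30,30,30]}}

```text
time_s: 24.8
tcp_pos: [0.572, -0.0196, 0.3283]
ee_rot: [[-1.0, 0.004, 0.001], [0.004, 1.0, 0.0], [-0.001, 0.0, -1.0]]
wrist_force: [1.1, -0.4, -1.0]
gripper_width: 0.452
gripper_force: 30.0
```

Request:
{"op": "step_arm", "data": {"linear": [[0,0,0],[0,0,0]], "delta_rot": [[0,0,0],[0,0,0]], "grip": [30,30]}}

```text
time_s: 25.05
tcp_pos: [0.5705, -0.021, 0.3264]
ee_rot: [[-1.0, 0.004, -0.002], [0.004, 1.0, -0.0], [0.002, -0.0, -1.0]]
wrist_force: [-0.4, 0.6, -1.5]
gripper_width: 0.457
gripper_force: 30.0
```

```bash
python3 - <<'E'
from h import *
st();c=cam("wrist");cv2.imwrite("pics/w9.png",c["img"][:,:,::-1])
for l,z in(("bed",.03),("treadle_pad",.093)):
    for r in landmark_of("wrist",l)[:1]: print(l,r["score"],r["point"],ray(c,r["point"],z))
for l,z in(("bed",.03),("treadle",.08)):
    for r in silhouettes("wrist",l)[:1]: print(l,r["score"],rect(c,r["mask"],z))
E
```

```text
t 25.05 tcp [ 0.5705 -0.021   0.3264] yaw 179.76 z [-0.0019 -0.0001 -1.    ] F [-0.3698  0.5598 -1.4815] w 39.7 gf 29.96263235807419 j [  14.1386   13.7121    3.2707   -0.019   -79.6673 -104.3772]
bed 0.76 [279.5, 156.1] [0.5677 0.0218 0.03  ]
bed 0.62 [594.2 -30.1 247.1 206.4  -0.2]
treadle 0.97 [566.1 -86.1 188.6  63.9   2.3]
```

View pics/w9.png

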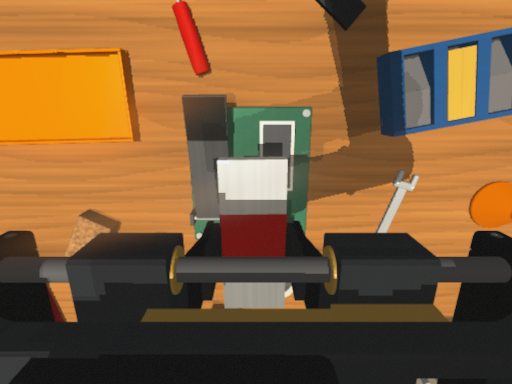

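The wrist view shows the bed's white border. Its near edge is at row 121, columns 260–294, its right edge is at column 294, and the held blank hides the rest.

```bash
python3 - <<'E'
from h import *
c=cam("wrist");g=cv2.cvtColor(c["img"],cv2.COLOR_RGB2HSV)
m=(g[...,1]<60)&(g[...,2]>150);m[:115]=0;m[200:]=0;m[:,:252]=0;m[:,302:]=0
n=m.copy();n[157:]=0
ys,xs=np.where(n);print("rows",ys.min(),"cols",xs.min(),xs.max())
for r in(121,122,123,124,125,126,127,130,140,150): print(r,"".join("#" if v else "." for v in m[r,255:300]))
for r in(165,175,185,188,190,192,195): print(r,"".join("#" if v else "." for v in m[r,285:300]))
gm=(g[...,0]>45)&(g[...,0]<95)&(g[...,1]>60);print("green right edge",[np.where(gm[r,:330])[0].max() for r in(130,150,180)])
for p in((260,121),(294.5,121),(295,150),(312,130),(312,107)):print(p,ray(c,p,.03))
E
```

```text
rows 120 cols 260 295
121 .....####################################....
122 .....####################################....
123 .....####################################....
124 .....####...........................#####....
125 .....####............................####....
126 .....####............................####....
127 .....####............................####....
130 .....####............................####....
140 .....####...........................####.....
150 ....................................####.....
165 ###....#.......
175 ###...##.......
185 ##....##.......
188 ########.......
190 ###............
192 ##.............
195 ##.............Traceback (most recent call last):
  File "<stdin>", line 8, in <module>
    return umr_maximum(a, axis, None, out, keepdims, initial, where)
ValueError: zero-size array to reduction operation maximum which has no identity
```

```bash
python3 - <<'E'
from h import *
c=cam("wrist")
A,B,C=[ray(c,p,.03) for p in((260,120),(296,120),(293,189.5))]
print(A,B,C,"sizes",np.linalg.norm(A-B),np.linalg.norm(B-C),"centre",(A+C)/2)
go(*((A+C)/2)[:2],.06,180)
E
```

```text
[ 0.5108 -0.0112  0.03  ] [0.5111 0.0462 0.03  ] [0.6265 0.0455 0.03  ] sizes 0.057398869490500444 0.11545745163025428 centre [0.5686 0.0171 0.03  ]
turn [ 0.      0.0007 -0.0054] then shift mm [  2.1563  38.8372 267.6046] shift in present axes [  2.5438  38.8124 267.6048]
```

The border measures 57×115 mm and its centre is (0.5686,0.0171), square to the world. Place the blank.

Request:
{"op": "step_arm", "data": {"linear": [[2.2,38.8,0],[0,0,50],[0,0,50],[0,0,50],[0,0,50],[0,0,40],[0,0,25],[0,0,15],[0,0,5],[0,0,0]], "delta_rot": [[0,0,-0.005],[0,0,0],[0,0,0],[0,0,0],[0,0,0],[0,0,0],[0,0,0],[0,0,0],[0,0,0],[0,0,0]], "grip": [30,30,30,30,30,30,30,30,30,30]}}

```text
time_s: 26.65
tcp_pos: [0.57, 0.0178, 0.043]
ee_rot: [[-1.0, -0.001, 0.002], [-0.001, 1.0, 0.0], [-0.002, 0.0, -1.0]]
wrist_force: [0.2, -0.6, -1.2]
gripper_width: 0.45
gripper_force: 30.0
```

```bash
python3 - <<'E'
from h import *
st();go(.569,.0172,.0345,180)
E
```

```text
t 26.65 tcp [0.57   0.0178 0.043 ] yaw -179.96 z [ 0.0016  0.0001 -1.    ] F [ 0.1715 -0.6003 -1.2338] w 39.2 gf 29.962769150733948 j [  18.0752   27.6799  -19.9214    0.034   -42.3095 -108.0646]
turn [0.0001 0.0016 0.0006] then shift mm [ 0.9806 -0.6015  8.4661] shift in present axes [ 0.9945 -0.6017  8.4645]
```

Request:
{"op": "step_arm", "data": {"linear": [[1,-0.5,5],[0,0,3.3],[0,0,0],[0,0,0],[0,0,0],[0,0,-20],[0,0,-45],[0,0,-45],[0,0,-30]], "delta_rot": [[0,0,0],[0,0,0],[0,0,0],[0,0,0],[0,0,0],[0,0,0],[0,0,0],[0,0,0],[0,0,0]], "grip": [30,30,30,58,58,58,58,58,20]}}

```text
time_s: 27.78
tcp_pos: [0.5691, 0.0174, 0.1766]
ee_rot: [[-1.0, -0.001, 0.004], [-0.001, 1.0, 0.001], [-0.004, 0.001, -1.0]]
wrist_force: [0.5, 0.5, 0.7]
gripper_width: 0.615
gripper_force: 0.0
```

Request:
{"op": "step_arm", "data": {"linear": [[40,-50,0],[39,-55,0],[0,0,0],[0,0,0],[0,0,0]], "delta_rot": [[0,0,0],[0,0,0],[0,0,0],[0,0,0],[0,0,0]], "grip": [0,0,0,0,0]}}

```text
time_s: 28.4
tcp_pos: [0.494, -0.0819, 0.174]
ee_rot: [[-1.0, -0.002, 0.001], [-0.002, 1.0, -0.0], [-0.001, -0.0, -1.0]]
wrist_force: [-0.5, 0.2, 0.1]
gripper_width: 0.073
gripper_force: 0.0
```

```bash
python3 - <<'E'
from h import *
st();c=cam("top")
cv2.imwrite("pics/t2.png",cv2.resize(c["img"][110:260,150:350,::-1],None,fx=4,fy=4))
for r in silhouettes("top","red_blank")[:2]: print(round(r["score"],2),rect(c,r["mask"],.04))
for r in landmark_of("top","red_blank_mid")[:2]: print(r["score"],ray(c,r["point"],.035))
hsv=cv2.cvtColor(c["img"],cv2.COLOR_RGB2HSV);m=((hsv[...,0]<6)|(hsv[...,0]>174))&(hsv[...,1]>120)&(hsv[...,2]>70)
m[:150]=0;m[210:]=0;m[:,:245]=0;m[:,285:]=0;print("band",rect(c,m,.04))
go(.490,-.088,.10,180)
E
```

```text
t 28.4 tcp [ 0.494  -0.0819  0.174 ] yaw -179.91 z [ 0.0009 -0.0001 -1.    ] F [-0.5144  0.1792  0.1   ] w 6.4 gf 0.0 j [  9.2018  12.4586 -20.8678   0.0137 -56.6244 -99.1207]
0.59 [587.   17.6  60.8  39.3   1.6]
0.53 [0.565  0.0169 0.035 ]
band [565.8  16.9  39.3  30.3 -88.3]
turn [-0.0001  0.0001  0.0017] then shift mm [ 3.7394 -6.1101 73.7667] shift in present axes [ 3.7555 -6.0941 73.7672]
```

View pics/t2.png

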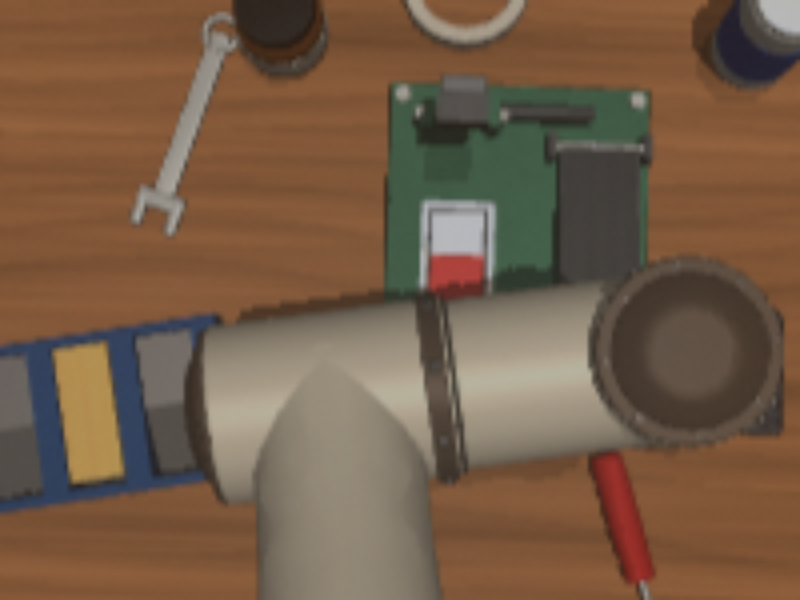

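The top crop shows the red blank's visible half centred in the white border at (457,245). Press the treadle.

Request:
{"op": "step_arm", "data": {"linear": [[3.7,-6,20],[0,0,40],[0,0,12],[0,0,12],[0,0,12],[0,0,12],[0,0,8],[0,0,3],[0,0,0]], "delta_rot": [[0,0,0],[0,0,0],[0,0,0],[0,0,0],[0,0,0],[0,0,0],[0,0,0],[0,0,0],[0,0,0]], "grip": [0,0,0,0,0,0,0,0,0]}}

```text
time_s: 29.68
tcp_pos: [0.4885, -0.0886, 0.0549]
ee_rot: [[-1.0, -0.0, -0.002], [-0.0, 1.0, -0.0], [0.002, -0.0, -1.0]]
wrist_force: [-4.9, 0.8, 6.5]
gripper_width: 0.009
gripper_force: 3.3
```

```bash
python3 - <<'E'
from h import *
st()
E
```

```text
t 29.675 tcp [ 0.4885 -0.0886  0.0549] yaw -179.99 z [-0.002  -0.0001 -1.    ] F [-4.9212  0.8154  6.5241] w 0.7 gf 3.3171096100704744 j [  8.4912  21.0957 -29.5672  -0.0146 -39.4492 -98.4659]
```

Request:
{"op": "step_arm", "data": {"linear": [[0,0,1.5],[0,0,1.5],[0,0,1],[0,0,0]], "delta_rot": [[0,0,0],[0,0,0],[0,0,0],[0,0,0]], "grip": [0,0,0,0]}}

```text
time_s: 30.18
tcp_pos: [0.4885, -0.0886, 0.0542]
ee_rot: [[-1.0, -0.002, -0.001], [-0.002, 1.0, -0.001], [0.001, -0.001, -1.0]]
wrist_force: [-12.0, 3.7, 28.4]
gripper_width: 0.008
gripper_force: 14.1
```

The treadle is at its hard stop: 28 N and no further travel. Hold it there, then check.

Request:
{"op": "step_arm", "data": {"linear": [[0,0,0],[0,0,0],[0,0,0],[0,0,0],[0,0,0],[0,0,0]], "delta_rot": [[0,0,0],[0,0,0],[0,0,0],[0,0,0],[0,0,0],[0,0,0]], "grip": [0,0,0,0,0,0]}}

```text
time_s: 30.92
tcp_pos: [0.4885, -0.0886, 0.0542]
ee_rot: [[-1.0, -0.002, -0.001], [-0.002, 1.0, -0.001], [0.001, -0.001, -1.0]]
wrist_force: [-11.8, 4.4, 27.9]
gripper_width: 0.001
gripper_force: 14.0
```

```bash
python3 - <<'E'
from h import *
c=cam("scene");cv2.imwrite("pics/s9.png",cv2.resize(c["img"][150:290,120:330,::-1],None,fx=3.5,fy=3.5))
E
```

```text
(no output)
```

View pics/s9.png

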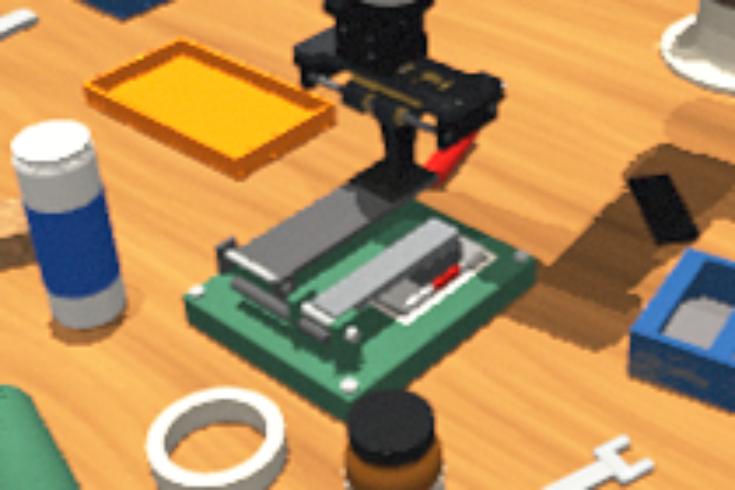

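The scene crop shows the head fully down on the red blank, with the treadle flat. That was my last picture, so from here I check by numbers. Release the treadle and pick the red blank up.

Request:
{"op": "step_arm", "data": {"linear": [[0,0,-12],[0,0,-15],[0,0,-25],[0,0,-40],[0,0,-40],[-40,53,0],[-40,53,0],[0,0,0],[0,0,0]], "delta_rot": [[0,0,0],[0,0,0],[0,0,0],[0,0,0],[0,0,0],[0,0,0],[0,0,0],[0,0,0],[0,0,0]], "grip": [0,0,0,0,60,60,60,60,60]}}

```text
time_s: 32.1
tcp_pos: [0.5648, 0.0115, 0.1825]
ee_rot: [[-1.0, -0.001, 0.0], [-0.001, 1.0, 0.0], [-0.0, 0.0, -1.0]]
wrist_force: [-0.9, 0.1, -0.2]
gripper_width: 0.49
gripper_force: 0.0
```

```bash
python3 - <<'E'
from h import *
st();go(.568,.0172,.0345,180)
c=cam("wrist")
for r in silhouettes("wrist","red_blank")[:2]: print(round(r["score"],2),rect(c,r["mask"],.04))
c=cam("top")
for r in silhouettes("top","treadle")[:1]: print(round(r["score"],2),rect(c,r["mask"],.07))
for r in silhouettes("top","done_tray")[:1]: print(round(r["score"],2),rect(c,r["mask"],.026))
E
```

```text
t 32.1 tcp [0.5648 0.0115 0.1825] yaw -179.95 z [ 0.0003  0.0001 -1.    ] F [-0.8835  0.1299 -0.2291] w 42.6 gf 0.0 j [  17.5982   18.0722  -11.5821    0.0014  -60.3308 -107.5451]
turn [0.0001 0.0003 0.0009] then shift mm [ -3.1662   5.6965 147.9805] shift in present axes [ -3.1339   5.685  147.9817]
0.87 [567.5  16.  102.5  40.8   1.4]
0.93 [509.  -88.6  73.5  58.7   1.4]
0.96 [ 478.8 -381.4  255.6  139.4  -88.3]
```

The orange tray has been knocked to y≈−0.381. I'll measure it again before placing.

Request:
{"op": "step_arm", "data": {"linear": [[-3,5.5,0],[0,0,0],[0,0,45],[0,0,45],[0,0,35],[0,0,15],[0,0,8],[0,0,0],[0,0,0],[0,0,0]], "delta_rot": [[0,0,0],[0,0,0],[0,0,0],[0,0,0],[0,0,0],[0,0,0],[0,0,0],[0,0,0],[0,0,0],[0,0,0]], "grip": [60,60,60,60,60,60,60,60,30,30]}}

```text
time_s: 33.6
tcp_pos: [0.5685, 0.0169, 0.0361]
ee_rot: [[-1.0, -0.001, 0.002], [-0.001, 1.0, 0.0], [-0.002, 0.0, -1.0]]
wrist_force: [0.3, -0.4, 0.3]
gripper_width: 0.545
gripper_force: 0.0
```

Request:
{"op": "step_arm", "data": {"linear": [[0,0,0],[0,0,-30],[0,0,-50],[0,0,-50],[0,0,-50],[10,-45,-20],[10,-55,0],[10,-55,0],[10,-55,0],[10,-55,0]], "delta_rot": [[0,0,0],[0,0,0],[0,0,0],[0,0,0],[0,0,0],[0,0,0],[0,0,0],[0,0,0],[0,0,0],[0,0,0]], "grip": [30,30,30,30,30,30,30,30,30,30]}}

```text
time_s: 34.85
tcp_pos: [0.517, -0.2497, 0.2349]
ee_rot: [[-1.0, -0.001, 0.0], [-0.001, 1.0, 0.0], [-0.0, 0.0, -1.0]]
wrist_force: [0.7, -0.2, -1.6]
gripper_width: 0.45
gripper_force: 30.0
```

```bash
python3 - <<'E'
from h import *
st()
for n in("top","wrist"):
    c=cam(n)
    for r in silhouettes(n,"done_tray")[:1]: print(n,round(r["score"],2),rect(c,r["mask"],.026))
    for r in landmark_of(n,"done_tray")[:1]: print(round(r["score"],2),ray(c,r["point"],0))
E
```

```text
t 34.85 tcp [ 0.517  -0.2497  0.2349] yaw -179.96 z [ 0.0003  0.0003 -1.    ] F [ 0.6827 -0.1935 -1.5748] w 39.1 gf 29.983386397361755 j [ -9.6336  16.6031  -5.7629  -0.0238 -67.6232 -80.32  ]
top 0.74 [ 449.5 -382.3  254.6   84.3  -89.3]
0.83 [ 0.4846 -0.3856  0.    ]
wrist 0.57 [ 480.  -383.6  250.9  140.5  -88.8]
0.7 [ 0.5081 -0.0387  0.    ]
```

Request:
{"op": "step_arm", "data": {"linear": [[18,-42,0],[19,-42,0],[0,0,50],[0,0,50],[0,0,50],[0,0,40],[0,0,20],[0,0,8],[0,0,5],[0,0,0]], "delta_rot": [[0,0,-0.018],[0,0,0],[0,0,0],[0,0,0],[0,0,0],[0,0,0],[0,0,0],[0,0,0],[0,0,0],[0,0,0]], "grip": [30,30,30,30,30,30,30,30,30,30]}}

```text
time_s: 36.4
tcp_pos: [0.4824, -0.3325, 0.0127]
ee_rot: [[-1.0, -0.019, 0.001], [-0.019, 1.0, -0.001], [-0.001, -0.001, -1.0]]
wrist_force: [0.0, 0.5, 0.1]
gripper_width: 0.454
gripper_force: 30.0
```

Request:
{"op": "step_arm", "data": {"linear": [[0,0,2],[0,0,0],[0,0,0],[0,0,0],[0,0,0],[0,0,-20],[0,0,-50],[0,0,-50],[0,0,-50],[0,0,-50]], "delta_rot": [[0,0,0],[0,0,0],[0,0,0],[0,0,0],[0,0,0],[0,0,0],[0,0,0],[0,0,0],[0,0,0],[0,0,0]], "grip": [30,30,56,56,56,56,56,56,56,56]}}

```text
time_s: 37.65
tcp_pos: [0.4813, -0.3325, 0.2318]
ee_rot: [[-1.0, -0.018, 0.0], [-0.018, 1.0, -0.0], [-0.0, -0.0, -1.0]]
wrist_force: [1.2, -1.3, -0.3]
gripper_width: 0.642
gripper_force: 0.0
```

Request:
{"op": "step_arm", "data": {"linear": [[0,0,0],[0,0,0],[0,0,0],[0,0,0],[0,0,0],[0,0,0],[0,0,0],[0,0,0],[0,0,0],[0,0,0]], "delta_rot": [[0,0,-0.18],[0,0,-0.18],[0,0,-0.18],[0,0,-0.18],[0,0,-0.18],[0,0,-0.18],[0,0,-0.18],[0,0,-0.18],[0,0,-0.18],[0,0,-0.18]], "grip": [0,0,0,0,0,0,0,0,0,0]}}

```text
time_s: 38.9
tcp_pos: [0.4815, -0.3325, 0.2299]
ee_rot: [[0.251, -0.968, 0.0], [-0.968, -0.251, 0.0], [-0.0, -0.0, -1.0]]
wrist_force: [0.2, -0.7, -0.0]
gripper_width: 0.004
gripper_force: 0.0
```

Request:
{"op": "step_arm", "data": {"linear": [[0,0,0],[0,0,0],[0,0,0],[0,0,0],[0,0,0],[0,0,0],[0,0,0],[0,0,0],[0,0,0],[0,0,0]], "delta_rot": [[0,0,-0.18],[0,0,-0.18],[0,0,-0.18],[0,0,-0.18],[0,0,-0.18],[0,0,-0.18],[0,0,-0.18],[0,0,-0.18],[0,0,-0.05],[0,0,0]], "grip": [0,0,0,0,0,0,0,0,0,0]}}

```text
time_s: 40.15
tcp_pos: [0.4815, -0.3326, 0.2299]
ee_rot: [[0.986, 0.165, 0.0], [0.165, -0.986, 0.0], [0.0, -0.0, -1.0]]
wrist_force: [-0.6, 0.4, 0.2]
gripper_width: 0.002
gripper_force: 0.0
```

```bash
python3 - <<'E'
from h import *
st();go(.396,.4023,.22,10.4)
for n in("top",):
    c=cam(n)
    for l,z in(("red_blank",.015),("done_tray",.026)):
        for r in silhouettes(n,l)[:1]: print(n,l,round(r["score"],2),rect(c,r["mask"],z))
E
```

```text
t 40.15 tcp [ 0.4815 -0.3326  0.2299] yaw 9.52 z [ 0.0002  0.0001 -1.    ] F [-0.5931  0.3531  0.2253] w 0.1 gf 0.0 j [-18.7899  17.8775  -4.6802  -0.0078 -67.4345 118.3128]
turn [-0.     -0.0002 -0.0154] then shift mm [  48.55   -738.2459    9.9333] shift in present axes [  37.202  -738.9041    9.9743]
top red_blank 0.52 [686.9 224.6 178.4  38.7 -18.7]
top done_tray 0.57 [ 421.5 -446.1  127.5   27.1  -88.3]
```

Request:
{"op": "step_arm", "data": {"linear": [[4,-57,0],[4,-57,0],[4,-57,0],[4,-57,0],[4,-57,0],[4,-57,0],[4,-57,0],[4,-57,0],[4,-57,0],[4,-57,0]], "delta_rot": [[0,0,-0.015],[0,0,0],[0,0,0],[0,0,0],[0,0,0],[0,0,0],[0,0,0],[0,0,0],[0,0,0],[0,0,0]], "grip": [0,0,0,0,0,0,0,0,0,0]}}

```text
time_s: 41.55
tcp_pos: [0.4182, 0.2372, 0.2304]
ee_rot: [[0.984, 0.181, 0.001], [0.181, -0.984, 0.001], [0.001, -0.0, -1.0]]
wrist_force: [0.8, -0.6, -0.5]
gripper_width: 0.007
gripper_force: 0.0
```

Request:
{"op": "step_arm", "data": {"linear": [[2,-50,0],[2,-50,0],[0,-40,0],[0,0,0],[0,0,0]], "delta_rot": [[0,0,0],[0,0,0],[0,0,0],[0,0,0],[0,0,0]], "grip": [0,0,0,0,0]}}

```text
time_s: 42.18
tcp_pos: [0.3972, 0.3733, 0.2297]
ee_rot: [[0.984, 0.181, -0.0], [0.181, -0.984, -0.001], [-0.0, 0.001, -1.0]]
wrist_force: [0.5, 0.1, -1.1]
gripper_width: 0.008
gripper_force: 0.0
```

```bash
python3 - <<'E'
from h import *
st();c=cam("wrist")
for r in silhouettes("wrist","blue_blank")[:2]: print(round(r["score"],2),rect(c,r["mask"],.046))
for r in silhouettes("wrist","tray")[:1]: print(round(r["score"],2),rect(c,r["mask"],.046))
go(.396,.4023,.05,10.4)
c=cam("top")
for l,z in(("red_blank",.015),("done_tray",.026)):
    for r in silhouettes("top",l)[:1]: print(l,round(r["score"],2),rect(c,r["mask"],z))
E
```

```text
t 42.175 tcp [0.3972 0.3733 0.2297] yaw 10.42 z [-0.0001 -0.0008 -1.    ] F [ 0.4586  0.0701 -1.1456] w 0.7 gf 0.0 j [ 60.2831  13.9736 -10.1882   0.0199 -65.878   40.125 ]
0.86 [346.7 131.   86.2  38.4  49.2]
0.82 [307.9 455.   48.3  23.  -85.3]
0.82 [449.8 317.5 269.1 124.9 -79.2]
turn [ 0.0001 -0.0004 -0.0009] then shift mm [  3.7901 -29.4221 180.1606] shift in present axes [  3.6853 -29.4426 180.1595]
red_blank 0.66 [ 481.7 -332.4   95.6   40.     0.5]
done_tray 0.59 [ 478.8 -381.4  255.7  139.4  -88.3]
```

Request:
{"op": "step_arm", "data": {"linear": [[4,-29.5,0],[0,0,50],[0,0,50],[0,0,50],[0,0,30],[0,0,7],[0,0,6],[0,0,5],[0,0,2],[0,0,0]], "delta_rot": [[0,0,0],[0,0,0],[0,0,0],[0,0,0],[0,0,0],[0,0,0],[0,0,0],[0,0,0],[0,0,0],[0,0,0]], "grip": [0,0,0,0,0,0,0,0,0,0]}}

```text
time_s: 43.72
tcp_pos: [0.3967, 0.4042, 0.0319]
ee_rot: [[0.983, 0.182, 0.002], [0.182, -0.983, 0.002], [0.002, -0.002, -1.0]]
wrist_force: [-1.5, -0.2, 6.1]
gripper_width: 0.007
gripper_force: 2.8
```

Request:
{"op": "step_arm", "data": {"linear": [[0,0,2],[0,0,1],[0,0,0]], "delta_rot": [[0,0,0],[0,0,0],[0,0,0]], "grip": [0,0,0]}}

```text
time_s: 44.1
tcp_pos: [0.3969, 0.4043, 0.0314]
ee_rot: [[0.983, 0.183, 0.003], [0.183, -0.983, 0.002], [0.004, -0.002, -1.0]]
wrist_force: [-4.5, -5.1, 19.9]
gripper_width: 0.007
gripper_force: 9.9
```

Request:
{"op": "step_arm", "data": {"linear": [[0,0,-10],[0,0,-30],[0,0,-50],[0,0,-50],[0,0,0]], "delta_rot": [[0,0,0],[0,0,0],[0,0,0],[0,0,0],[0,0,0]], "grip": [0,60,60,60,60]}}

```text
time_s: 44.72
tcp_pos: [0.3977, 0.406, 0.1724]
ee_rot: [[0.983, 0.182, 0.007], [0.182, -0.983, 0.01], [0.008, -0.008, -1.0]]
wrist_force: [-0.9, -0.7, -0.3]
gripper_width: 0.368
gripper_force: 0.0
```

```bash
python3 - <<'E'
from h import *
st();c=cam("wrist")
for r in silhouettes("wrist","blue_blank")[:3]: print(round(r["score"],2),r["point"],rect(c,r["mask"],.06))
hsv=cv2.cvtColor(c["img"],cv2.COLOR_RGB2HSV)
tc=np.array([.4498,.3175]);ex=np.array([.9836,.1805]);ey=np.array([-.1805,.9836])
def X(u,h): return -.0485+.866*u-.5*h, .058-.5*(.1-u)+.866*h
for u in(.067,.033,.1):
    x,z=X(u,.01);print("tilted predicted row/col top face u",u,proj(c,np.append(tc+ex*x+ey*.093,z)))
for x in(.0025+.017,.0025-.017,.0525): print("flush pred",proj(c,np.append(tc+ex*x+ey*.093,.046)))
x,z=X(.05,.01);col=int(proj(c,np.append(tc+ex*x+ey*.093,z))[0])
for r in range(90,215,3): print(r,c["img"][r,col],end=" ")
E
```

```text
t 44.725 tcp [0.3977 0.406  0.1724] yaw 10.46 z [ 0.0067  0.0095 -0.9999] F [-0.9385 -0.6859 -0.2518] w 32.0 gf 0.0 j [ 61.9674  18.5947 -12.4336   0.0998 -58.3084  38.4455]
0.67 [456.4, 249.4] [377.3 180.9  34.   28.4 -79.2]
tilted predicted row/col top face u 0.067 [256.5608 148.514 ]
tilted predicted row/col top face u 0.033 [256.3767 173.3212]
tilted predicted row/col top face u 0.1 [256.7726 119.9604]
flush pred [256.624  133.1627]
flush pred [256.4555 166.2175]
flush pred [256.7985  98.9126]
90 [ 68 118 172] 93 [ 68 119 174] 96 [ 68 120 175] 99 [183 175 163] 102 [202 193 180] 105 [204 193 181] 108 [202 195 182] 111 [187 179 167] 114 [155 151 140] 117 [190 185 171] 120 [150 147 136] 123 [154 150 138] 126 [153 150 138] 129 [153 150 138] 132 [153 149 139] 135 [154 150 138] 138 [154 150 139] 141 [154 150 139] 144 [154 149 138] 147 [155 151 138] 150 [ 33  66 118] 153 [ 33  66 117] 156 [ 37  66 117] 159 [ 38  67 117] 162 [ 40  67 117] 165 [ 41  63 109] 168 [44 59 94] 171 [46 60 94] 174 [120 115 108] 177 [120 116 109] 180 [120 115 107] 183 [164 158 146] 186 [119 114 106] 189 [199 191 176] 192 [121 114 107] 195 [59 61 73] 198 [56 57 70] 201 [ 62  81 113] 204 [ 63  97 141] 207 [ 71  98 135] 210 [185 121  63] 213 [186 121  63]
```

The blue band shows at rows 150–172, which matches the tilted prediction. Lean 15° and approach.

Request:
{"op": "step_arm", "data": {"linear": [[0,0,0],[0,0,0],[0,0,0]], "delta_rot": [[0,0.13,0],[0,0.132,0],[0,0,0]], "grip": [60,60,60]}}

```text
time_s: 45.2
tcp_pos: [0.3932, 0.3992, 0.1634]
ee_rot: [[0.95, 0.183, 0.251], [0.179, -0.983, 0.039], [0.254, 0.008, -0.967]]
wrist_force: [-0.2, -0.3, 0.6]
gripper_width: 0.68
gripper_force: 0.0
```

```bash
python3 - <<'E'
from h import *
st();go(.4623,.4144,.056,10.4,15)
E
```

```text
t 45.2 tcp [0.3932 0.3992 0.1634] yaw 10.66 z [ 0.2514  0.0387 -0.9671] F [-0.1757 -0.256   0.5961] w 59.2 gf 0.0 j [ 68.3046  13.597  -29.644   19.592  -40.8481  18.0711]
turn [0.0073 0.0047 0.0045] then shift mm [ 40.513   -2.4544 122.0051] shift in present axes [ 41.0966  -3.1622 121.7935]
```

Request:
{"op": "step_arm", "data": {"linear": [[0,0,0],[40,-2.5,20],[0,0,45],[0,0,25],[0,0,0],[0,0,0]], "delta_rot": [[0.007,0.005,0.0045],[0,0,0],[0,0,0],[0,0,0],[0,0,0],[0,0,0]], "grip": [60,60,60,60,60,60]}}

```text
time_s: 45.95
tcp_pos: [0.4578, 0.4188, 0.0919]
ee_rot: [[0.949, 0.178, 0.26], [0.169, -0.984, 0.057], [0.266, -0.01, -0.964]]
wrist_force: [-0.1, -0.2, 0.4]
gripper_width: 0.688
gripper_force: 0.0
```

```bash
python3 - <<'E'
from h import *
st();go(.4623,.4144,.056,10.4,15)
E
```

```text
t 45.95 tcp [0.4578 0.4188 0.0919] yaw 10.10 z [ 0.2598  0.0566 -0.964 ] F [-0.1286 -0.2112  0.4129] w 59.9 gf 0.0 j [ 62.0636  23.0847 -29.0033  23.9571 -29.9965  18.105 ]
turn [-0.0088 -0.0072 -0.005 ] then shift mm [-5.7924  5.1461 35.6386] shift in present axes [-6.0202  5.4881 35.5497]
```

Request:
{"op": "step_arm", "data": {"linear": [[-5.8,5,5],[0,0,12],[0,0,8],[0,0,5],[0,0,0]], "delta_rot": [[-0.008,-0.006,-0.004],[0,0,0],[0,0,0],[0,0,0],[0,0,0]], "grip": [60,60,60,60,60]}}

```text
time_s: 46.58
tcp_pos: [0.4598, 0.4128, 0.0595]
ee_rot: [[0.95, 0.18, 0.254], [0.174, -0.984, 0.045], [0.258, 0.002, -0.966]]
wrist_force: [0.8, -0.5, -0.2]
gripper_width: 0.688
gripper_force: 0.0
```

```bash
python3 - <<'E'
from h import *
st();go(.4623,.4144,.056,10.4,15)
E
```

```text
t 46.575 tcp [0.4598 0.4128 0.0595] yaw 10.40 z [ 0.2538  0.0445 -0.9662] F [ 0.8352 -0.4946 -0.1836] w 59.8 gf 0.0 j [ 61.1399  25.5454 -31.6336  27.3644 -25.903   15.2475]
turn [0.002  0.0012 0.    ] then shift mm [ 1.7466 -1.1385  4.1026] shift in present axes [ 1.7514 -1.1467  4.0983]
```

Request:
{"op": "step_arm", "data": {"linear": [[1.7,-1,4],[0,0,0],[0,0,0],[0,0,0],[0,0,0],[0,0,0],[0,0,0]], "delta_rot": [[0,0,0],[0,0,0],[0,0,0],[0,0,0],[0,0,0],[0,0,0],[0,0,0]], "grip": [60,60,60,30,30,30,30]}}

```text
time_s: 47.45
tcp_pos: [0.4623, 0.4147, 0.0569]
ee_rot: [[0.95, 0.18, 0.255], [0.174, -0.984, 0.046], [0.259, 0.001, -0.966]]
wrist_force: [0.1, 0.3, 1.1]
gripper_width: 0.453
gripper_force: 30.0
```

Request:
{"op": "step_arm", "data": {"linear": [[5,0,-9],[5,0,-9],[10,0,-18],[12,0,-40],[12,0,-40],[12,0,-40],[0,0,0],[0,0,0],[0,0,0],[0,0,0]], "delta_rot": [[0,0,0],[0,0,0],[0,0,0],[0,0,0],[0,0,0],[0,0,0],[0,-0.13,0],[0,-0.13,0],[0,-0.13,0],[0,-0.13,0]], "grip": [30,30,30,30,30,30,30,30,30,30]}}

```text
time_s: 48.7
tcp_pos: [0.4757, 0.4177, 0.2233]
ee_rot: [[0.95, 0.181, -0.255], [0.176, -0.983, -0.045], [-0.259, -0.002, -0.966]]
wrist_force: [-0.3, -0.5, -2.1]
gripper_width: 0.452
gripper_force: 30.0
```

```bash
cat >> h.py <<'E'
def held(col):
    """centre of the colour band of the held blank in the wrist picture, pixels + box"""
    c=cam("wrist");g=cv2.cvtColor(c["img"],cv2.COLOR_RGB2HSV)
    m=(g[...,0]>104)&(g[...,0]<130)&(g[...,1]>120) if col=="blue" else ((g[...,0]<6)|(g[...,0]>174))&(g[...,1]>120)
    n,l,s,ce=cv2.connectedComponentsWithStats(m.astype(np.uint8))
    for i in np.argsort(-s[1:,4])[:4]+1: print("blob",s[i],ce[i])
    return c
E
python3 - <<'E'
from h import *
st();c=held("blue")
# expected band position if the plate lies in the level design pose (plate towards tool -x), or hanging
for n in("scene","top"):
    c=cam(n)
    for r in silhouettes(n,"blue_blank")[:3]: print(n,round(r["score"],2),r["point"],rect(c,r["mask"],.23))
E
```

```text
t 48.7 tcp [0.4757 0.4177 0.2233] yaw 10.48 z [-0.2552 -0.0452 -0.9658] F [-0.2955 -0.4654 -2.1427] w 39.3 gf 29.993501901626587 j [ 50.885   29.986   15.663   -9.7694 -87.1948  51.0444]
blob [ 218  114  233   95 8421] [340.2775 159.6465]
blob [ 224  282   59   22 1258] [252.8164 292.3529]
blob [311 111  16   3  30] [318.4    111.6333]
blob [303 111   7   2   8] [305.75  111.125]
scene 0.92 [422.8, 239.6] [562.6 495.   69.4  35.8  69.2]
scene 0.89 [367.7, 219.6] [561.4 379.   71.2  32.1 -50.9]
scene 0.69 [401.6, 206.3] [466.5 415.4  77.7  39.4  12.5]
top 0.98 [120.9, 277.4] [299.4 363.3  84.3  36.   71.1]
top 0.89 [178.0, 279.3] [297.7 224.5  82.2  31.3 -52.9]
top 0.78 [108.7, 226.5] [427.9 404.9  83.3  44.1  10. ]
```

The band's place (253,292) and the top view show blue gripped level. Next I'll move across and flip.

Request:
{"op": "step_arm", "data": {"linear": [[0,30,0],[0,45,0],[0,45,0],[0,45,0],[0,20,0],[0,0,0],[0,0,0],[0,0,0],[0,0,0],[0,0,0]], "delta_rot": [[0,0,0],[0,0,0],[0,0,0],[0,0,0],[0,0,0],[0.0464,0,0.174],[0.0464,0,0.174],[0.0464,0,0.174],[0.0464,0,0.174],[0.0464,0,0.174]], "grip": [30,30,30,30,30,30,30,30,30,30]}}

```text
time_s: 50.2
tcp_pos: [0.5085, 0.2358, 0.2227]
ee_rot: [[0.725, -0.662, -0.19], [-0.64, -0.749, 0.171], [-0.255, -0.002, -0.967]]
wrist_force: [-0.4, 0.6, -1.8]
gripper_width: 0.454
gripper_force: 30.0
```

Request:
{"op": "step_arm", "data": {"linear": [[0,0,0],[0,0,0],[0,0,0],[0,0,0],[0,0,0],[0,0,0],[0,0,0],[0,0,0],[0,0,0],[0,0,0]], "delta_rot": [[0.0464,0,0.174],[0.0464,0,0.174],[0.0464,0,0.174],[0.0464,0,0.174],[0.0464,0,0.174],[0.0464,0,0.174],[0.0464,0,0.174],[0.0464,0,0.174],[0.0464,0,0.174],[0.0464,0,0.174]], "grip": [30,30,30,30,30,30,30,30,30,30]}}

```text
time_s: 51.45
tcp_pos: [0.5079, 0.2355, 0.2227]
ee_rot: [[-0.787, -0.579, 0.213], [-0.559, 0.815, 0.149], [-0.26, -0.001, -0.966]]
wrist_force: [-0.2, -0.6, -1.8]
gripper_width: 0.454
gripper_force: 30.0
```

Request:
{"op": "step_arm", "data": {"linear": [[0,0,0],[0,0,0],[0,0,0],[0,0,0],[0,0,0]], "delta_rot": [[0.0464,0,0.174],[0.0464,0,0.174],[0.0464,0,0.174],[0.02,0,0.08],[0,0,0]], "grip": [30,30,30,30,30]}}

```text
time_s: 52.08
tcp_pos: [0.5082, 0.2359, 0.2224]
ee_rot: [[-0.966, -0.002, 0.26], [-0.002, 1.0, 0.001], [-0.26, 0.001, -0.966]]
wrist_force: [-0.9, -0.5, -1.1]
gripper_width: 0.455
gripper_force: 30.0
```

```bash
python3 - <<'E'
from h import *
st();held("blue");go(.47,.017,.25,-180,-15)
E
```

```text
t 52.075 tcp [0.5082 0.2359 0.2224] yaw -179.90 z [ 0.2598  0.0014 -0.9657] F [-0.8699 -0.4801 -1.1398] w 39.6 gf 29.99387562274933 j [  47.1789    9.192   -24.5786   15.0751  -46.8065 -146.5193]
blob [  195     0   280   157 13834] [348.242   70.2988]
blob [ 223  282   59   22 1253] [252.2474 292.3424]
blob [434 286  27  20 281] [446.6904 296.0747]
blob [445 313   9   9  40] [449.6 316.2]
turn [0.0016 0.001  0.0014] then shift mm [  29.9013 -218.6924  -36.5873] shift in present axes [  30.1796 -218.5912  -36.9616]
```

Request:
{"op": "step_arm", "data": {"linear": [[-2.5,-30,0.6],[-2.5,-45,0.6],[-2.5,-45,0.6],[-2.5,-45,0.6],[-2,-40,0.6],[0,-14,0],[0,0,0]], "delta_rot": [[0,0,0],[0,0,0],[0,0,0],[0,0,0],[0,0,0],[0,0,0],[0,0,0]], "grip": [30,30,30,30,30,30,30]}}

```text
time_s: 53.0
tcp_pos: [0.5212, 0.0157, 0.2224]
ee_rot: [[-0.966, 0.002, 0.26], [0.002, 1.0, 0.0], [-0.26, 0.001, -0.966]]
wrist_force: [-0.5, 0.8, -0.6]
gripper_width: 0.453
gripper_force: 30.0
```

```bash
python3 - <<'E'
from h import *
st();held("blue");go(.5263,.0171,.045,-180,-15)
E
```

```text
t 53.0 tcp [0.5212 0.0157 0.2224] yaw 179.87 z [ 0.2602  0.0004 -0.9655] F [-0.5114  0.7851 -0.5725] w 39.4 gf 29.993199706077576 j [  22.9965    4.4005  -27.8607    8.3662  -44.1011 -118.4358]
blob [ 395    8  117  139 7359] [449.4832  72.8297]
blob [ 224  282   58   22 1246] [252.4559 292.3748]
blob [392  99  11  26  71] [397.3521 113.8873]
blob [393  97   4   3   6] [394.5     98.1667]
turn [ 0.0007  0.0016 -0.0011] then shift mm [ 41.113    0.681  172.6747] shift in present axes [ 41.3828   0.5166 172.6108]
```

Request:
{"op": "step_arm", "data": {"linear": [[10.3,0.7,43],[10.3,0,43],[10.3,0,43],[10.2,0,43],[1.3,0,4.8],[0,0,0]], "delta_rot": [[0,0,0],[0,0,0],[0,0,0],[0,0,0],[0,0,0],[0,0,0]], "grip": [30,30,30,30,30,30]}}

```text
time_s: 53.8
tcp_pos: [0.5259, 0.0179, 0.0395]
ee_rot: [[-0.966, -0.001, 0.258], [-0.001, 1.0, 0.0], [-0.258, -0.0, -0.966]]
wrist_force: [1.4, 0.6, -1.9]
gripper_width: 0.454
gripper_force: 30.0
```

```bash
python3 - <<'E'
from h import *
st();go(.5263,.0171,.034,-180,-15)
E
```

```text
t 53.8 tcp [0.5259 0.0179 0.0395] yaw -179.92 z [ 0.2579  0.0001 -0.9662] F [ 1.3654  0.606  -1.8583] w 39.5 gf 29.993358850479126 j [  20.1288   19.4057  -47.9934   30.9553   -9.9219 -140.0002]
turn [ 0.0001 -0.001   0.0013] then shift mm [ 0.9959 -0.7547  5.4177] shift in present axes [ 0.9915 -0.754   5.4186]
```

J5 is close to its limit, so I'll dip the free end slightly instead of going lower, and release from a few millimetres up.

Request:
{"op": "step_arm", "data": {"linear": [[0,0,0],[0.6,0,2],[0,0,0],[0,0,0],[0,0,0],[0,0,0]], "delta_rot": [[0,0.05,0],[0,0,0],[0,0,0],[0,0,0],[0,0,0],[0,0,0]], "grip": [30,30,30,60,60,60]}}

```text
time_s: 54.55
tcp_pos: [0.5265, 0.0162, 0.0388]
ee_rot: [[-0.977, 0.002, 0.214], [0.001, 1.0, -0.001], [-0.214, -0.001, -0.977]]
wrist_force: [0.1, 0.2, -0.1]
gripper_width: 0.665
gripper_force: 0.0
```

```bash
python3 - <<'E'
from h import *
st()
E
```

```text
t 54.55 tcp [0.5265 0.0162 0.0388] yaw 179.91 z [ 0.2144 -0.001  -0.9767] F [ 0.1222  0.1969 -0.1289] w 57.8 gf 0.0 j [  21.5554   20.4929  -41.362    15.6109  -17.2269 -126.1267]
```

Request:
{"op": "step_arm", "data": {"linear": [[0,0,-30],[0,0,-50],[0,0,-50],[0,0,-20],[0,0,0],[0,0,0],[-35,0,0],[-35,0,0],[0,0,0],[0,0,0]], "delta_rot": [[0,0,0],[0,0,0],[0,0,0],[0,0,0],[0,0.108,0],[0,0.108,0],[0,0,0],[0,0,0],[0,0,0],[0,0,0]], "grip": [60,60,60,60,60,60,60,60,60,60]}}

```text
time_s: 55.8
tcp_pos: [0.5636, 0.0161, 0.1845]
ee_rot: [[-1.0, 0.002, -0.002], [0.002, 1.0, -0.001], [0.002, -0.001, -1.0]]
wrist_force: [0.1, -0.5, -0.5]
gripper_width: 0.687
gripper_force: 0.0
```

```bash
python3 - <<'E'
from h import *
st();c=held("blue")
for r in silhouettes("wrist","blue_blank")[:2]: print(round(r["score"],2),r["point"],rect(c,r["mask"],.04))
c=cam("top")
for r in silhouettes("top","blue_blank")[:4]: print(round(r["score"],2),r["point"],rect(c,r["mask"],.04))
for l,z in(("red_blank",.015),("done_tray",.026)):
    for r in silhouettes("top",l)[:1]: print(l,round(r["score"],2),rect(c,r["mask"],z))
E
```

```text
t 55.8 tcp [0.5636 0.0161 0.1845] yaw 179.88 z [-0.0018 -0.001  -1.    ] F [ 0.1144 -0.5037 -0.4822] w 59.8 gf 0.0 j [  18.1163   17.9258  -11.4869    0.0251  -60.7051 -108.2525]
blob [ 397   13  115  143 8142] [454.8612  80.9052]
blob [407 124   7  16  38] [409.4737 130.1579]
blob [255 196  16   2  29] [263.1724 196.5517]
blob [405 123   2   2   3] [405.3333 123.6667]
0.95 [253.1, 183.7] [566.2  15.6 100.6  42.6  -0.1]
0.58 [209.3, 175.1] [565.3 -37.6 214.4 187.1  89.9]
0.75 [237.2, 257.0] [332.1  94.9  98.6  43.8  47.1]
0.69 [121.9, 279.1] [267.7 429.4 104.6  45.6  70.9]
0.64 [266.0, 193.8] [531.   15.9  39.2  27.1 -88.3]
0.57 [165.8, 285.0] [247.6 289.8  42.   40.   41.5]
red_blank 0.62 [ 481.7 -331.7   95.4   44.6    3. ]
done_tray 0.84 [ 479.4 -383.6  257.9  142.1  -89.3]
```

Blue lies at (0.5662,0.0156), square and about 3 mm from the bed's centre. Press the treadle.

Request:
{"op": "step_arm", "data": {"linear": [[38,-52,0],[37,-52,0],[0,0,0],[0,0,20],[0,0,40],[0,0,14],[0,0,14],[0,0,14],[0,0,14],[0,0,12]], "delta_rot": [[0,0,0],[0,0,0],[0,0,0],[0,0,0],[0,0,0],[0,0,0],[0,0,0],[0,0,0],[0,0,0],[0,0,0]], "grip": [0,0,0,0,0,0,0,0,0,0]}}

```text
time_s: 57.35
tcp_pos: [0.4897, -0.085, 0.0566]
ee_rot: [[-1.0, 0.002, -0.003], [0.002, 1.0, -0.001], [0.003, -0.001, -1.0]]
wrist_force: [-4.7, 1.9, 7.1]
gripper_width: 0.007
gripper_force: 3.6
```

Request:
{"op": "step_arm", "data": {"linear": [[0,0,2],[0,0,0]], "delta_rot": [[0,0,0],[0,0,0]], "grip": [0,0]}}

```text
time_s: 57.6
tcp_pos: [0.4897, -0.085, 0.055]
ee_rot: [[-1.0, 0.002, -0.004], [0.002, 1.0, -0.001], [0.004, -0.001, -1.0]]
wrist_force: [-4.2, 1.3, 5.8]
gripper_width: 0.008
gripper_force: 3.3
```

Request:
{"op": "step_arm", "data": {"linear": [[0,0,1.5],[0,0,1.5],[0,0,1.5],[0,0,0],[0,0,0],[0,0,0],[0,0,0],[0,0,0],[0,0,0],[0,0,0]], "delta_rot": [[0,0,0],[0,0,0],[0,0,0],[0,0,0],[0,0,0],[0,0,0],[0,0,0],[0,0,0],[0,0,0],[0,0,0]], "grip": [0,0,0,0,0,0,0,0,0,0]}}

```text
time_s: 58.85
tcp_pos: [0.4899, -0.0851, 0.0542]
ee_rot: [[-1.0, 0.0, -0.002], [0.0, 1.0, -0.002], [0.002, -0.002, -1.0]]
wrist_force: [-12.2, 5.4, 30.1]
gripper_width: 0.005
gripper_force: 15.0
```

Request:
{"op": "step_arm", "data": {"linear": [[0,0,-12],[0,0,-15],[0,0,-25],[0,0,-40],[0,0,-40],[-38,51,0],[-38,51,0],[0,0,0],[0,0,0]], "delta_rot": [[0,0,0],[0,0,0],[0,0,0],[0,0,0],[0,0,0],[0,0,0],[0,0,0],[0,0,0],[0,0,0]], "grip": [0,0,0,0,60,60,60,60,60]}}

```text
time_s: 59.98
tcp_pos: [0.5659, 0.0155, 0.182]
ee_rot: [[-1.0, 0.001, -0.001], [0.001, 1.0, -0.001], [0.001, -0.001, -1.0]]
wrist_force: [0.3, -0.6, 0.1]
gripper_width: 0.488
gripper_force: 0.0
```

```bash
python3 - <<'E'
from h import *
st();go(.567,.0165,.0345,180)
c=cam("wrist")
for r in silhouettes("wrist","blue_blank")[:1]: print(round(r["score"],2),rect(c,r["mask"],.04))
E
```

```text
t 59.975 tcp [0.5659 0.0155 0.182 ] yaw 179.93 z [-0.0009 -0.0006 -1.    ] F [ 0.2826 -0.6179  0.054 ] w 42.4 gf 0.0 j [  17.9731   18.2388  -11.4175    0.0231  -60.4022 -108.0552]
turn [-0.0006 -0.0009 -0.0012] then shift mm [ -1.0903   1.0292 147.5082] shift in present axes [ -1.2165   1.1264 147.5065]
0.83 [566.8  16.2 100.1  39.7  -1. ]
```

The stop was reached again (30 N, z 0.0542, held 0.8 s). Pick blue up and carry it to the tray.

Request:
{"op": "step_arm", "data": {"linear": [[-1,1,0],[0,0,0],[0,0,45],[0,0,45],[0,0,35],[0,0,14],[0,0,8],[0,0,0],[0,0,0],[0,0,0]], "delta_rot": [[0,0,0],[0,0,0],[0,0,0],[0,0,0],[0,0,0],[0,0,0],[0,0,0],[0,0,0],[0,0,0],[0,0,0]], "grip": [60,60,60,60,60,60,60,60,30,30]}}

```text
time_s: 61.32
tcp_pos: [0.5675, 0.0164, 0.0365]
ee_rot: [[-1.0, 0.002, 0.001], [0.002, 1.0, -0.0], [-0.001, -0.0, -1.0]]
wrist_force: [-0.1, -0.2, -0.7]
gripper_width: 0.542
gripper_force: 0.0
```

Request:
{"op": "step_arm", "data": {"linear": [[0,0,0],[0,0,0],[0,0,-30],[0,0,-50],[0,0,-50],[0,0,-50],[10,-45,-20],[12,-57,0],[12,-57,0],[12,-57,0]], "delta_rot": [[0,0,0],[0,0,0],[0,0,0],[0,0,0],[0,0,0],[0,0,0],[0,0,0],[0,0,0],[0,0,0],[0,0,0]], "grip": [30,30,30,30,30,30,30,30,30,30]}}

```text
time_s: 62.58
tcp_pos: [0.5196, -0.201, 0.2352]
ee_rot: [[-1.0, 0.001, -0.001], [0.001, 1.0, -0.0], [0.001, -0.0, -1.0]]
wrist_force: [0.7, -0.1, -2.2]
gripper_width: 0.453
gripper_force: 30.0
```

Request:
{"op": "step_arm", "data": {"linear": [[10,-57,0],[10,-57,0],[10,-50,0],[0,0,0],[0,0,0]], "delta_rot": [[0,0,0],[0,0,0],[0,0,0],[0,0,0],[0,0,0]], "grip": [30,30,30,30,30]}}

```text
time_s: 63.2
tcp_pos: [0.4898, -0.3632, 0.2349]
ee_rot: [[-1.0, 0.002, -0.002], [0.002, 1.0, 0.001], [0.002, 0.001, -1.0]]
wrist_force: [-0.0, 0.8, -0.6]
gripper_width: 0.451
gripper_force: 30.0
```

```bash
python3 - <<'E'
from h import *
st();go(.481,-.4335,.012,181)
for n in("top","wrist","scene"):
    c=cam(n)
    for l,z in(("done_tray",.026),("red_blank",.015)):
        for r in silhouettes(n,l)[:1]: print(n,l,round(r["score"],2),rect(c,r["mask"],z))
E
```

```text
t 63.2 tcp [ 0.4898 -0.3632  0.2349] yaw 179.86 z [-0.0019  0.0006 -1.    ] F [-0.0034  0.8112 -0.5801] w 39.2 gf 29.995506405830383 j [-21.3572  20.1555  -0.6073   0.009  -69.3478 -68.7835]
turn [ 0.0006 -0.0018 -0.0199] then shift mm [ 10.0734 -70.1566 222.9397] shift in present axes [  8.2658 -70.468  222.9158]
top done_tray 0.69 [ 480.2 -277.5  131.1   51.9    0.7]
wrist done_tray 0.63 [ 479.1 -384.8  250.9  141.3  -88.8]
wrist red_blank 0.79 [ 454.6 -334.5   47.    41.4    0. ]
scene done_tray 0.7 [ 490.5 -367.2  276.4  162.3  -88.7]
scene red_blank 0.49 [ 480.9 -325.7  103.7   55.1    5.3]
```

Request:
{"op": "step_arm", "data": {"linear": [[5,-35,0],[5,-35,0],[0,0,50],[0,0,50],[0,0,50],[0,0,40],[0,0,20],[0,0,8],[0,0,5],[0,0,0]], "delta_rot": [[0,0,-0.02],[0,0,0],[0,0,0],[0,0,0],[0,0,0],[0,0,0],[0,0,0],[0,0,0],[0,0,0],[0,0,0]], "grip": [30,30,30,30,30,30,30,30,30,30]}}

```text
time_s: 64.9
tcp_pos: [0.4812, -0.4341, 0.0136]
ee_rot: [[-1.0, -0.018, 0.001], [-0.018, 1.0, -0.001], [-0.0, -0.001, -1.0]]
wrist_force: [-1.1, 1.4, -1.3]
gripper_width: 0.449
gripper_force: 30.0
```

Request:
{"op": "step_arm", "data": {"linear": [[0,0,2],[0,0,0],[0,0,0],[0,0,0],[0,0,0],[0,0,-20],[0,0,-50],[0,0,-50],[0,0,-50],[0,0,-50]], "delta_rot": [[0,0,0],[0,0,0],[0,0,0],[0,0,0],[0,0,0],[0,0,0],[0,0,0],[0,0,0],[0,0,0],[0,0,0]], "grip": [30,30,56,56,56,56,56,56,56,56]}}

```text
time_s: 66.15
tcp_pos: [0.4807, -0.4335, 0.2328]
ee_rot: [[-1.0, -0.018, -0.0], [-0.018, 1.0, -0.001], [0.0, -0.001, -1.0]]
wrist_force: [0.4, -0.8, -0.8]
gripper_width: 0.647
gripper_force: 0.0
```

Request:
{"op": "step_arm", "data": {"linear": [[0,57,-8],[0,57,-8],[0,57,-8],[0,57,-8],[0,57,-8],[0,57,0],[0,57,0],[0,57,0],[0,0,0],[0,0,0]], "delta_rot": [[0,0,0],[0,0,0],[0,0,0],[0,0,0],[0,0,0],[0,0,0],[0,0,0],[0,0,0],[0,0,0],[0,0,0]], "grip": [56,56,56,56,56,56,56,56,56,56]}}

```text
time_s: 67.4
tcp_pos: [0.4724, 0.0224, 0.2707]
ee_rot: [[-1.0, -0.019, -0.0], [-0.019, 1.0, -0.001], [0.0, -0.001, -1.0]]
wrist_force: [0.7, -0.3, -0.2]
gripper_width: 0.643
gripper_force: 0.0
```

```bash
python3 - <<'E'
from h import *
st()
for n in("top","scene"):
    c=cam(n)
    for l,z in(("done_tray",.026),("red_blank",.015),("blue_blank",.015),("treadle",.07),("brass_plate_mid",.046)):
        for r in silhouettes(n,l)[:3]: print(n,l,round(r["score"],2),rect(c,r["mask"],z))
E
```

```text
t 67.4 tcp [0.4724 0.0224 0.2707] yaw -178.91 z [-0.0004 -0.0007 -1.    ] F [ 0.74   -0.3164 -0.2062] w 55.9 gf 0.0 j [  22.4758    5.0406  -15.2461    0.0303  -69.7502 -111.3937]
top done_tray 0.58 [ 477.8 -382.1  254.9  142.6  -89.3]
top red_blank 0.77 [ 481.5 -332.4   95.    40.     0.5]
top red_blank 0.56 [766.3 159.3  89.4  69.8  28.4]
top red_blank 0.4 [800.6  15.8 101.9  93.9   1.8]
top blue_blank 0.97 [263.5 438.3 102.8  46.8  73.6]
top blue_blank 0.78 [328.2  96.1  96.3  41.6  51. ]
top blue_blank 0.7 [ 480.2 -433.6   98.6   40.     0.2]
top treadle 0.92 [569.8 -88.7 189.7  59.6   2.5]
top brass_plate_mid 0.66 [479.9 291.1  55.1  42.5  11.2]
top brass_plate_mid 0.27 [456.3 316.  275.9 117.7 -77.7]
scene red_blank 0.62 [ 482.8 -326.5  100.1   51.     5.1]
scene blue_blank 0.78 [275.9 444.  110.   56.6  71.8]
scene blue_blank 0.77 [ 479.3 -423.7  102.9   55.4    1.6]
scene blue_blank 0.72 [275.1 278.1 105.9  52.  -51. ]
scene treadle 0.63 [507.3 -99.  136.9  69.1  16.9]
scene treadle 0.21 [ 538.3 -341.9   94.3   48.3    1.6]
scene brass_plate_mid 0.84 [456.9 290.5 100.7  41.4  10.5]
scene brass_plate_mid 0.55 [ 515.8 -380.5  102.3   57.3    1.8]
```

Both blanks lie flat, side by side, in the orange tray. The treadle is up, the brass plate is in its place, and the robot touches nothing. Hand in.

```bash
python3 -c "
from station import *
print(finish_job())"
```

```text
the job is handed in; nothing more can be done
None
```

Job handed in with no verdict shown: red, then blue (yellow was missing) were each stamped at the treadle's stop and lie side by side in the orange tray; the red blank swung in the grip once and was regripped on the table.

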